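# Make up the order on the dispensing tray, tip it into the box and hang the tray up

## Robot

A 6-joint arm with a two-finger parallel gripper is mounted at the origin on the work surface. World frame = base frame: x ahead of the robot, y to its left, z up, the work surface at z = 0. Lengths are in mm, angles in degrees, forces in N, time in s.
With the tool pointing down it reaches from about 350 to 850 mm from the base axis. Payload 8.1 kg.
Tool frame: the origin (TCP) lies on the centre line of the jaws, within the pads' length; the fingertips stand 14 mm ahead of it and the grasp point (between the pads) lies 5 mm behind it; z points along the fingers, y is the line along which they close (so a half turn about z gives the same grasp; the last joint's range is limited). The gripper opens to 85 mm and grips with 20 to 120 N. Pads are 22 mm wide; open, the fingers measure 114 mm over their backs; the gripper's body (76 mm by 85 mm) begins 54 mm behind the grasp point. The pads swing forward as they close: fully open they stand 13 mm farther back than shut.
Start: joints at [-73.992, 7.471, 85.268, -0, 87.261, -4.893], TCP at [214.078, -560.514, 245.292] pointing down, gripper open.
Joint ranges: [-169.43, 169.43], [-51.17, 129.36], [1.28, 143.12], [-76.62, 256.62], [0, 156.53], [-152.29, 152.29]. Speed limits (degrees/s): [136.94, 136.94, 159.86, 180, 180, 180].

## Interface

Orientations are given as [roll, pitch, yaw] about the fixed x, y, z axes, in that order (R = Rz(yaw) Ry(pitch) Rx(roll)).
In Python, from bench import sense, snapshot, camera_info, hand_in gives the robot as it stands. The module is installed in compiled form; this text tells all that it offers.
- The arm moves only by the tool apply_moves, never from a script. Its argument "deltas" is a list of rows, each a list of 7 numbers: the shift along the tool's x, y, z scaled (see below), then the turn, a rotation vector about the tool's x, y, z scaled (see below), then the opening, from 0 (shut) to 1 (fully open). In form: [[dx, dy, dz, ax, ay, az, claw], ...]. A call has 1 to 8 rows; each row shifts and turns the commanded pose from where the row before left it, along the tool's axes as they then stand; what a row does not reach is not made up. The controller multiplies each number of a shift by 0.03 m and each number of a turn by 0.08 rad. A row lasts 1/8 s, in which the tool goes at most 62.5 mm and 10.7 degrees, less where a joint would pass 70% of its speed; a pose out of reach is approached as far as the arm can. A call with a number of a shift or a turn outside -1 to 1 is refused whole. A call with a gripper value outside its range is refused whole. The fingers move at their own pace and stop on an object; "grip_force" is the grip in N (left out, the last holds). Time passes only in rows, so rows that do not move let the fingers close. It gives the time, the measured TCP pose, the force, the opening and the grip force at its end, in the units of the state.
- sense(): the state, without advancing time (a new reading comes with each control period).
- snapshot(name): name is "side" or "top"; returns the picture (400x640x3 uint8, red, green, blue); there is no depth.
- camera_info(name): a dict with "vertical_fov" (degrees; the focal length in pixels is half the picture's height over the tangent of half this angle, whatever the lens; pixels are square), "cx", "cy" (the principal point, pixels), "origin" and "rotation" of the camera in the world. Camera axes: x right, y up, looking along -z (the intrinsics and any distortion apply to the point x, -y, -z); pixel columns grow to the right and rows downward; lengths in mm; the calibration is good to about 2 mm. A picture is of the moment at which its call begins. camera_info takes no time and is no camera call.
- hand_in(): hands the job in; it is judged then, once.
The state is a dict: "time": time; "joint_pos": joint angles; "qd": joint speeds; "joint_efforts": joint torques, N m; "tool_pos": TCP position; "tcp_rot": TCP orientation; "ft_force": force on the tool from outside, world axes, zero at the start; "wrist_torque": the same for the moment, N m; "finger_gap": finger opening in mm; "grip_force": force on a finger pad.
Only numpy, scipy, OpenCV 4.12 (cv2) and the standard library are available. Lean on these libraries where they do the work, as an engineer would, in place of code of your own. Each camera call takes 0.05 s, during which the arm holds its last target. There are 200 camera calls.

## Task

Put every small tin and carton lying on the counter onto the steel dispensing tray where it lies, so that the whole order is on it together, then lift the loaded tray and tip it over the brown order box so that they all slide off the lip into the box; any piece that goes astray goes back on the tray and is tipped in again, never put into the box by hand. Then hang the empty tray by the eye of its handle on the stand's slanting peg and let go of it. Leave the syrup bottles and the jar where they stand.

Things in the scene. Friction and masses are not known exactly. Their poses are not given: they have to be found in the camera images.
- tin1: flat round ointment tin, bare aluminium with a dark line under its lid, 32 mm across, 24 mm high, 30 g; origin at its centre, z axis up the tin (12 mm above what it stands on). May be absent.
- tin2: flat round ointment tin, bare aluminium with a dark line under its lid, 32 mm across, 24 mm high, 30 g; origin at its centre, z axis up the tin (12 mm above what it stands on). May be absent.
- tin3: flat round ointment tin, bare aluminium with a dark line under its lid, 32 mm across, 24 mm high, 30 g; origin at its centre, z axis up the tin (12 mm above what it stands on). May be absent.
- tin4: flat round ointment tin, bare aluminium with a dark line under its lid, 32 mm across, 24 mm high, 30 g; origin at its centre, z axis up the tin (12 mm above what it stands on). May be absent.
- carton1: small white medicine carton with a green band, 38 (x) by 26 (y) by 24 (z) mm, 30 g; origin at its centre (12 mm above what it stands on). May be absent.
- carton2: small white medicine carton with a green band, 38 (x) by 26 (y) by 24 (z) mm, 30 g; origin at its centre (12 mm above what it stands on). May be absent.
- carton3: small white medicine carton with a green band, 38 (x) by 26 (y) by 24 (z) mm, 30 g; origin at its centre (12 mm above what it stands on). May be absent.
- tray: steel dispensing tray, 250 g, lying on the counter. Pan 182 (x) by 160 (y) mm outside, floor 4 mm thick, 4 mm walls: the two long sides 20 mm high, the +x end 38 mm high; the -x end has no wall: it is the pouring lip. Origin at the centre of the pan's underside, z up.
- tray_lip (a point): middle of the pouring lip's lower edge, at (-91, 0, 0) mm in the tray's frame; axes as the tray's. Pieces begin to slide on the steel at a slope of about 27 to 34 degrees.
- tray_grip (a point): middle of the tray's black straight handle, 16 mm wide (y) and 16 mm thick (z), which runs 68 mm from the +x end wall along +x to a flat square eye; the place to grip, across its width; at (124, 0, 30) mm in the tray's frame; axes as the tray's
- tray_eye (a point): centre of the eye at the end of the handle, at (179, 0, 30) mm in the tray's frame: a 26 mm square hole right through an 8 mm thick, 44 mm square plate that is parallel to the pan's floor; the hole's axis is the tray's z
- order_box: open brown order box, fixed to the counter, 220 (x) by 240 (y) by 90 (z) mm outside, walls and floor 5 mm; origin at the centre of its underside, z up
- stand: fixed grey stand: 100 mm square foot 12 mm thick and an 18 mm square post 335 mm high; origin under the post's centre, z up. A bare steel peg, 10 mm thick with a round end, leaves the post at 302 mm height and slants 45 degrees upwards along the stand's -x (towards the robot).
- peg_tip (a point): free end of the slanting peg, at (-42, 0, 344) mm in the stand's frame; axes as the stand's. A tray whose eye is over the peg, underside to the post, swings down when let go and hangs lip down against the post.
- peg_mid (a point): point on the peg's axis half-way along its free part, at (-25, 0, 327) mm in the stand's frame; axes as the stand's
- syrup_a: amber syrup bottle with yellow cap, 56 mm across, 150 mm high, standing; origin under its centre. Not part of the job.
- syrup_b: another such amber syrup bottle. Not part of the job.
- pill_jar: white jar, 60 mm across, 80 mm high, standing; origin under its centre. Not part of the job.

How it is judged:
By the outcome, as a careful person would: the job done as asked, in the order asked, and still so for the second after the job is handed in, with the robot touching nothing.
Of tin1, tin2, tin3, tin4, carton1, carton2, carton3 only 5 to 7 are there at a start; the rules pass over those that are not, and their reading is None.
At some moment in a run one of tin1, tin2, tin3, tin4, carton1, carton2, carton3 may be knocked a few centimetres aside while the robot is not near it.
It also fails if it takes over 200 s, if anything falls off the work surface, if the arm or the gripper's body presses on something with over 40 N, if the wrist force passes 120 N, or if a joint passes its speed limit or range.

## Working session

There is one attempt and no reset: what is moved stays moved. The work goes in short steps, Python scripts to look and compute and a tool call to move; the robot and the scene stay as the last step left them, time stands still between calls to the robot, and variables do not carry over. Pictures are saved under pics/ and viewed, at most 14 in all, crops included, and the job is handed in when it is done.

Besides the shell and the picture viewer there is one more tool, called after "Call:" as name([rows], argument=value, ...), one row to a line, values as JSON. apply_moves: Moves the arm, as the interface text tells. Its arguments: {"type":"object","properties":{"deltas":{"type":"array"},"grip_force":{"type":"number"}},"required":["deltas"]}

```bash
mkdir -p pics; ls; python3 - <<'E'
from bench import *
import cv2
print(sense())
for n in("top","side"):
    print(n,camera_info(n)); cv2.imwrite(f"pics/{n}0.png",snapshot(n)[:,:,::-1])
E
```

```text
pics
{'time': 0.0, 'joint_pos': array([-7.39923045e+01,  7.51521579e+00,  8.53301459e+01,  1.49794261e-03,
        8.72629561e+01, -4.89292370e+00]), 'qd': array([-0.06697133,  0.02513597, -0.05038815,  0.03689696, -0.04317084,
       -0.01034691]), 'joint_efforts': array([-2.70579752e-03, -5.69412625e+01, -5.00543189e+01, -3.79700487e-04,
        1.51138828e-02,  5.30413251e-05]), 'tool_pos': array([ 213.93084566, -559.98993912,  244.23499826]), 'tcp_rot': array([-1.79892205e+02, -1.07294776e-02,  2.09005362e+01]), 'ft_force': array([-0.5095535 , -0.21776518,  0.94073085]), 'wrist_torque': array([-0.01821314,  0.04792502,  0.07576044]), 'grip_force': 0.0, 'finger_gap': 85.60223346376297}
top {'vertical_fov': 56.800321348013526, 'cx': 324.0264308040935, 'cy': 201.73260477033534, 'origin': array([ 431.69885435,   38.74910716, 1290.06065913]), 'rotation': array([  7.89805966,   1.75045515, -91.19160608])}
side {'vertical_fov': 42.422867171652065, 'cx': 319.4798266845501, 'cy': 207.7271527163721, 'origin': array([ 122.87237951, -862.23074017, 1188.01235757]), 'rotation': array([ 45.88923597,   0.08041023, -25.66824957])}
```

View pics/top0.png

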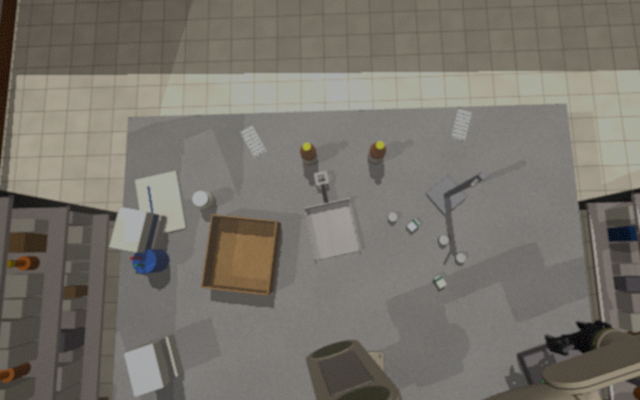

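View pics/side0.png

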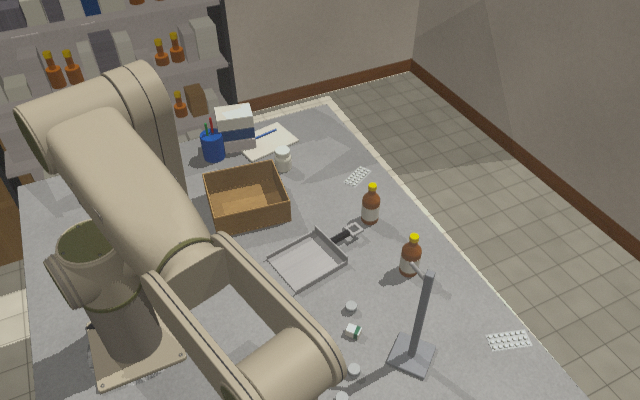

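Top view: tray at (333,230) with handle up to the eye at (321,178); box at (241,255); tins at about (392,217), (443,241), (460,258); cartons at (413,226), (440,282); stand foot at (446,196) with the post leaning to (475,181); bottles at (309,152), (377,152). The arm covers the lower right.

```bash
cat > lib.py <<'E'
from bench import *
import numpy as np, cv2
from scipy.spatial.transform import Rotation as Ro
def cam(n):
    c=camera_info(n); f=200/np.tan(np.radians(c["vertical_fov"]/2))
    return c,f,Ro.from_euler("xyz",c["rotation"],degrees=True).as_matrix()
def plane(n,u,v,z):
    c,f,R=cam(n); d=R@np.array([(u-c["cx"])/f,-(v-c["cy"])/f,-1]); o=c["origin"]
    return o+d*(z-o[2])/d[2]
def proj(n,p):
    c,f,R=cam(n); q=R.T@(np.asarray(p,float)-c["origin"]); return np.array([c["cx"]+f*q[0]/-q[2],c["cy"]-f*q[1]/-q[2]])
def tri(us,ut):
    A=[];b=[]
    for n,(u,v) in(("side",us),("top",ut)):
        c,f,R=cam(n); d=R@np.array([(u-c["cx"])/f,-(v-c["cy"])/f,-1]); d/=np.linalg.norm(d)
        P=np.eye(3)-np.outer(d,d);A.append(P);b.append(P@c["origin"])
    A=np.vstack(A);b=np.hstack(b);x=np.linalg.lstsq(A,b,rcond=None)[0]; return x,np.linalg.norm(A@x-b)
E
python3 - <<'E'
from lib import *
print("base",proj("top",[0,0,0]),proj("side",[0,0,0]))
for a in [((430,272),(475,181))]: print(tri(*a))
for z,u,v in [(24,392,217),(24,443,241),(24,460,258),(24,413,226),(24,440,282),(34,321,178),(0,446,196),(90,241,255)]: print(u,v,plane("top",u,v,z).round())
im=cv2.imread("pics/top0.png")[120:310,190:510]
cv2.imwrite("pics/c1.png",cv2.resize(im,None,fx=2.5,fy=2.5,interpolation=cv2.INTER_CUBIC)*1)
im=cv2.imread("pics/side0.png")[200:400,250:450]
cv2.imwrite("pics/c2.png",cv2.resize(im,None,fx=3,fy=3,interpolation=cv2.INTER_CUBIC))
E
```

```text
base [350.50908768 385.28055104] [134.88584084 341.45594719]
(array([ 621.92950511, -337.10587496,  325.25349339]), np.float64(16.260947500949577))
392 217 [ 550. -158.   24.]
443 241 [ 464. -325.   24.]
460 258 [ 407. -378.   24.]
413 226 [ 517. -227.   24.]
440 282 [ 329. -306.   24.]
321 178 [690.  82.  34.]
446 196 [ 621. -352.    0.]
241 255 [432. 344.  90.]
```

View pics/c1.png

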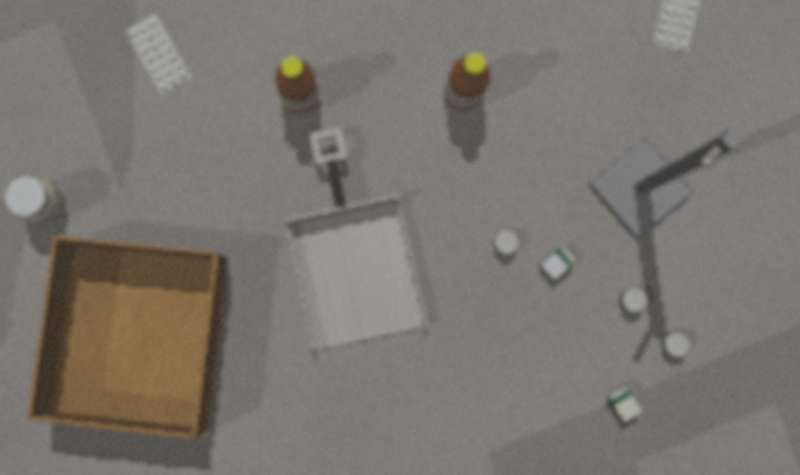

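View pics/c2.png

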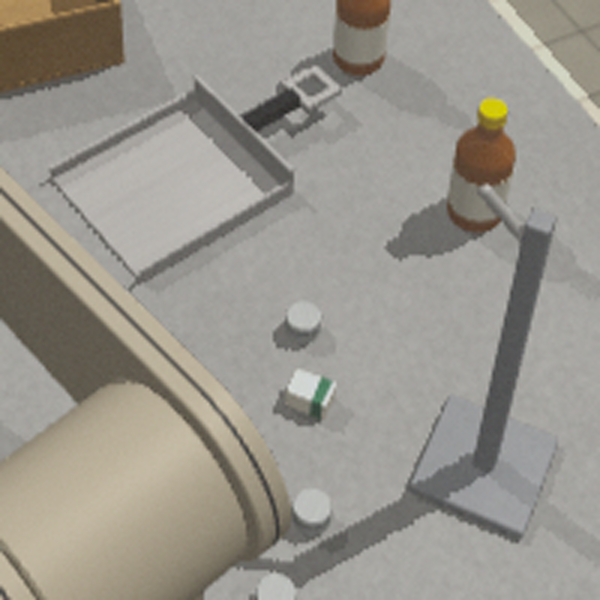

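Crops: tray lip corners at top px (316,261),(361,252), high wall tops at (305,207),(350,198), eye (321,179); 3 tins and 2 cartons visible; peg tip at side (412,263), top (474,183); post top at side (430,272), top (484,176).

```bash
cat > meas.py <<'E'
from lib import *
def pieces(im, show=False):
    """top picture -> list (kind,x,y,yaw of carton long axis)"""
    hsv=cv2.cvtColor(im,cv2.COLOR_RGB2HSV).astype(int); V=cv2.GaussianBlur(im,(3,3),0).astype(int)
    bg=cv2.medianBlur(im,41).astype(int).sum(2)
    g=(V[:,:,1]-V[:,:,0]>15)&(V[:,:,1]-V[:,:,2]>0)
    m=((V.sum(2)-bg>75)|g).astype(np.uint8)
    n,l,s,c=cv2.connectedComponentsWithStats(m)
    out=[]
    for i in range(1,n):
        if 40<s[i,4]<400:
            p=plane("top",*c[i],18)
            if 150<p[0]<850 and -700<p[1]<500:
                mm=l==i; gr=(mm&g).sum()
                (a,b),(w,h),t=cv2.minAreaRect(np.argwhere(mm)[:,::-1].astype(np.float32))
                out.append((s[i,4],gr,c[i].round(1),p[:2].round(1),round(w,1),round(h,1),round(t)))
    return out
E
python3 - <<'E'
from meas import *
im=cv2.imread("pics/top0.png")[:,:,::-1].copy()
for o in pieces(im): print(*o)
eye=plane("top",321.2,178.8,34);print("eye",eye)
for u,v,z in[(316.4,261.2,0),(361.2,252.4,0),(305.2,207.2,38),(350,198.4,38)]: print(plane("top",u,v,z).round(1))
print("box",[plane("top",190+a/2.5,120+b/2.5,90).round() for a,b in[(55,237),(220,255),(197,437),(30,417)]])
print("post",tri((430,272),(484,176)),"tip",tri((411.7,263.3),(474,183)))
print("foot",[plane("top",190+a/2.5,120+b/2.5,12).round() for a,b in[(644,138),(692,192),(638,236),(590,186)]])
print("caps",[plane("top",190+a/2.5,120+b/2.5,150).round() for a,b in[(292,67),(475,63)]])
print("side eye",plane("side",250+313/3,200+86/3,34))
for a,b in [(303,322),(310,395),(312,508)]: print("side",plane("side",250+a/3,200+b/3,14).round())
E
```

```text
302 0 [252.1 140. ] [838.3 326.7] 26.9 12.5 60
101 0 [459.7 131.7] [ 846.4 -409.6] 11.4 11.2 14
73 0 [345.2 212.9] [568.3   1.7] 15.0 7.9 39
53 15 [412.6 225.1] [ 521.  -227.2] 6.4 8.5 45
65 17 [440.4 281.7] [ 329.6 -309.3] 10.0 7.2 51
eye [687.13544549  81.61778751  34.        ]
[405.2 105.    0. ]
[432.1 -50.    0. ]
[589.  138.1  38. ]
[615.5 -15.6  38. ]
box [array([565., 442.,  90.]), array([536., 224.,  90.]), array([305., 254.,  90.]), array([333., 469.,  90.])]
post (array([ 621.93259837, -349.55530512,  342.82025108]), np.float64(2.358398356042819)) tip (array([ 599.81847106, -318.38902023,  350.15213271]), np.float64(2.352489065931879))
foot [array([ 692., -359.,   12.]), array([ 615., -420.,   12.]), array([ 555., -342.,   12.]), array([ 627., -280.,   12.])]
caps [array([768., 121., 150.]), array([ 767., -111.,  150.])]
side eye [693.73652288  80.93276631  34.        ]
side [ 554. -159.   14.]
side [ 524. -229.   14.]
side [ 474. -325.   14.]
```

Three tins and two cartons are found so far, with the tray at about (512,46), yaw 10°. I'm moving the arm off the hidden corner, over the tray.

Call:
apply_moves([
  [0.97, -0.89, 0, 0, 0, 0, 1],
  [0.97, -0.89, 0, 0, 0, 0, 1],
  [0.97, -0.89, 0, 0, 0, 0, 1],
  [0.97, -0.89, 0, 0, 0, 0, 1],
  [0.97, -0.89, 0, 0, 0, 0, 1],
  [0.97, -0.89, 0, 0, 0, 0, 1],
  [0.97, -0.89, 0, 0, 0, 0, 1],
  [0.97, -0.89, 0, 0, 0, 0, 1],
])

```text
time: 1.1
tool_pos: [355.6, -276.6, 244.9]
tcp_rot: [-180.0, 0.0, 20.9]
ft_force: [1.2, 0.1, 0.2]
finger_gap: 85.6
grip_force: 0.0
```

Call:
apply_moves([
  [0.97, -0.89, 0, 0, 0, 0, 1],
  [0.97, -0.89, 0, 0, 0, 0, 1],
  [0.97, -0.89, 0, 0, 0, 0, 1],
  [0.97, -0.89, 0, 0, 0, 0, 1],
  [0.97, -0.89, 0, 0, 0, 0, 1],
  [0, 0, 0, 0, 0, 0.8, 1],
  [0, 0, 0, 0, 0, 0.8, 1],
  [0, 0, 0, 0, 0, 0.7, 1],
])

```text
time: 2.1
tool_pos: [443.4, -101.0, 244.8]
tcp_rot: [-180.0, 0.0, 10.3]
ft_force: [0.1, -0.4, 0.0]
finger_gap: 85.4
grip_force: 0.0
```

```bash
python3 - <<'E'
from meas import *
s=sense();print(s["time"],s["tool_pos"].round(1),s["tcp_rot"].round(1))
im=snapshot("top");cv2.imwrite("pics/top1.png",im[:,:,::-1]);b=snapshot("side");cv2.imwrite("pics/side1.png",b[:,:,::-1])
im=im[190:400,360:600]
cv2.imwrite("pics/c3.png",cv2.resize(im[:,:,::-1],None,fx=2.8,fy=2.8,interpolation=cv2.INTER_CUBIC))
E
```

```text
2.1 [ 443.4 -101.   244.8] [-180.     0.    10.3]
```

View pics/c3.png

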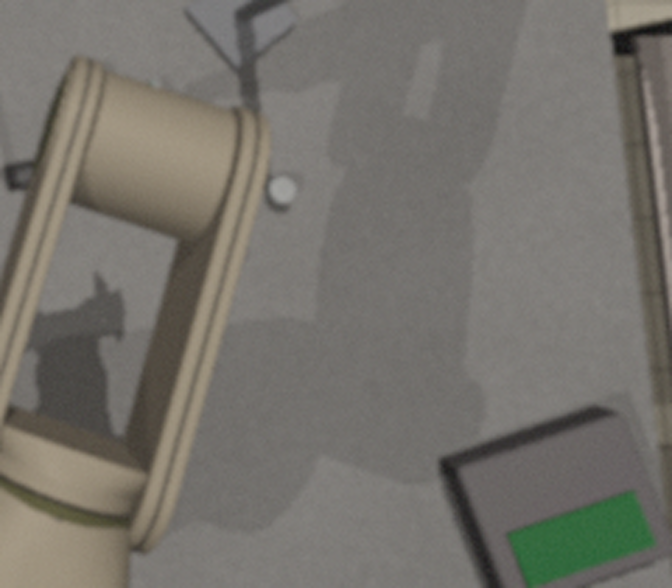

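The lower right shows only tin3 at top px (460,258), so there are 5 pieces. Next I refine their positions from the first pictures.

```bash
cat >> meas.py <<'E'
def local(n,im,u,v,z,r=12,thr=.5):
    u,v=int(round(u)),int(round(v)); w=im[v-r:v+r+1,u-r:u+r+1].astype(np.float32)
    b=np.median(w.reshape(-1,3),0); d=np.maximum((w-b).sum(2),0)+2*np.maximum(w[:,:,1]-w[:,:,0]-8,0)*1.5
    d=cv2.resize(d,None,fx=4,fy=4,interpolation=cv2.INTER_CUBIC); m=(d>thr*np.percentile(d,98)).astype(np.uint8)
    k,l,s,c=cv2.connectedComponentsWithStats(m); i=1+np.argmax(s[1:,4]); mm=l==i
    M=cv2.moments(mm.astype(np.uint8),True); a,bb=c[i]; px=(u-r+(a+.5)/4-.5,v-r+(bb+.5)/4-.5)
    # image -> world long axis
    t=.5*np.arctan2(2*M["mu11"],M["mu20"]-M["mu02"]); e=(px[0]+5*np.cos(t),px[1]+5*np.sin(t))
    p=plane(n,*px,z); q=plane(n,*e,z); ang=np.degrees(np.arctan2(*(q-p)[1::-1]))
    ev=np.linalg.eigvalsh([[M["mu20"],M["mu11"]],[M["mu11"],M["mu02"]]]); 
    return p[:2].round(1),round(s[i,4]/16),round(ang),round(float(np.sqrt(ev[1]/ev[0])),2),np.round(px,1)
E
python3 - <<'E'
from meas import *
t=cv2.imread("pics/top0.png")[:,:,::-1]; s=cv2.imread("pics/side0.png")[:,:,::-1]
for n,u,v in[("tin1",392,217),("tin2",443,241),("tin3",460,258),("c1",413,226),("c2",440,282)]: print(n,*local("top",t,u,v,22))
for n,u,v in[("tin1",351,307),("tin2",354,369),("c1",353,331)]: print(n,*local("side",s,u,v,18))
E
```

```text
tin1 [ 552.9 -158.9] 53 -151 1.08 [392.3 216.1]
tin2 [ 470.2 -327.5] 53 -156 1.1 [443.5 239.3]
tin3 [ 408.9 -380.8] 56 -134 1.1 [460.7 257.3]
c1 [ 518.  -222.2] 44 -134 1.14 [411.4 225.9]
c2 [ 326.1 -310.4] 51 -77 1.1 [441.1 282.9]
tin1 [ 557.  -153.3] 75 -34 1.29 [350.9 304.5]
tin2 [ 474.2 -322.6] 104 -42 1.1 [353.7 367.8]
c1 [ 526.8 -222.9] 110 -48 1.74 [353.3 328.4]
```

Call:
apply_moves([
  [0.82, 0.62, 0.9, 0, 0, 0, 0.7],
  [0.82, 0.62, 0.9, 0, 0, 0, 0.7],
  [0.82, 0.62, 0.9, 0, 0, 0, 0.7],
  [0.82, 0.62, 0.9, 0, 0, 0, 0.7],
  [0, 0, 1, 0, 0, 0, 0.7],
  [0, 0, 1, 0, 0, 0, 0.7],
  [0, 0, 1, 0, 0, 0, 0.7],
  [0, 0, 0.9, 0, 0, 0, 0.7],
], grip_force=35)

```text
time: 3.2
tool_pos: [553.2, -156.6, 18.7]
tcp_rot: [-180.0, 0.1, 10.4]
ft_force: [0.1, 0.5, 0.0]
finger_gap: 59.5
grip_force: 0.0
```

Call:
apply_moves([
  [0, 0, 0, 0, 0, 0, 0.7],
  [0, 0, 0, 0, 0, 0, 0],
  [0, 0, 0, 0, 0, 0, 0],
  [0, 0, 0, 0, 0, 0, 0],
  [0, 0, 0, 0, 0, 0, 0],
])

```text
time: 3.82
tool_pos: [555.2, -157.3, 22.2]
tcp_rot: [179.9, -0.2, 10.4]
ft_force: [-0.1, -0.5, 6.1]
finger_gap: 30.3
grip_force: 35.1
```

Call:
apply_moves([
  [0, 0, -1, 0, 0, 0, 0],
  [0, 0, -1, 0, 0, 0, 0],
  [0.28, -0.94, -1, 0, 0, 0, 0],
  [0.28, -0.94, 0, 0, 0, 0, 0],
  [0.28, -0.94, 0, 0, 0, 0, 0],
  [0.28, -0.94, 0, 0, 0, 0, 0],
  [0.28, -0.94, 0, 0, 0, 0, 0],
  [0.28, -0.94, 0, 0, 0, 0, 0],
])

```text
time: 4.82
tool_pos: [573.1, 19.7, 110.8]
tcp_rot: [180.0, -0.0, 10.4]
ft_force: [0.1, 0.7, 0.2]
finger_gap: 30.5
grip_force: 34.8
```

```bash
python3 - <<'E'
from meas import *
s=sense();print(s["time"],s["tool_pos"].round(1),s["finger_gap"])
t=snapshot("top");s=snapshot("side")
cv2.imwrite("pics/top2.png",t[:,:,::-1]);cv2.imwrite("pics/side2.png",s[:,:,::-1])
c=np.vstack([cv2.resize(s[150:300,220:450],(690,450)),]);cv2.imwrite("pics/c4.png",c[:,:,::-1])
E
```

```text
4.825 [573.1  19.7 110.8] 30.466147424845193
```

View pics/c4.png

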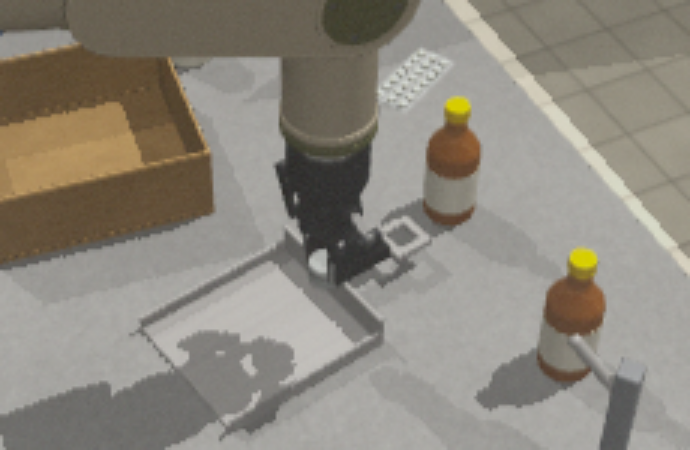

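Call:
apply_moves([
  [0, 0, 1, 0, 0, 0, 0],
  [0, 0, 1, 0, 0, 0, 0],
  [0, 0, 0.7, 0, 0, 0, 0],
  [0, 0, 0, 0, 0, 0, 0],
  [0, 0, 0, 0, 0, 0, 0.5],
  [0, 0, 0, 0, 0, 0, 0.5],
  [0, 0, -1, 0, 0, 0, 0.5],
  [0, 0, -1, 0, 0, 0, 0.5],
])

```text
time: 5.92
tool_pos: [573.1, 18.7, 90.7]
tcp_rot: [180.0, -0.0, 10.4]
ft_force: [-0.2, 0.2, 0.3]
finger_gap: 42.6
grip_force: 0.0
```

Call:
apply_moves([
  [-0.39, 0.97, -1, 0, 0, 0, 0.7],
  [-0.39, 0.97, 0, 0, 0, 0, 0.7],
  [-0.39, 0.97, 0, 0, 0, 0, 0.7],
  [-0.39, 0.97, 0, 0, 0, 0, 0.7],
  [-0.39, 0.97, 0, 0, 0, 0, 0.7],
  [-0.39, 0.97, 0, 0, 0, 0, 0.7],
  [-0.39, 0.97, 0, 0, 0, 0, 0.7],
  [-0.39, 0.97, 0, 0, 0, 0, 0.7],
])

```text
time: 6.92
tool_pos: [523.0, -228.4, 120.6]
tcp_rot: [179.9, -0.1, 10.4]
ft_force: [-0.1, 0.7, -0.7]
finger_gap: 60.0
grip_force: 0.0
```

Call:
apply_moves([
  [0, 0, 0, 0, 0, 1, 0.7],
  [0, 0, 0, 0, 0, 1, 0.7],
  [0, 0, 0, 0, 0, 1, 0.7],
  [0, 0, 0, 0, 0, 1, 0.7],
  [0, 0, 0, 0, 0, 1, 0.7],
  [0, 0, 0, 0, 0, 1, 0.7],
  [0, 0, 0, 0, 0, 1, 0.7],
  [0, 0, 0, 0, 0, 1, 0.7],
])

```text
time: 7.92
tool_pos: [523.3, -227.4, 120.5]
tcp_rot: [180.0, -0.1, -26.5]
ft_force: [-0.6, 0.3, -0.3]
finger_gap: 59.6
grip_force: 0.0
```

Call:
apply_moves([
  [0, 0, 0, 0, 0, 1, 0.7],
  [0, 0, 0, 0, 0, 1, 0.7],
  [0, 0, 0, 0, 0, 1, 0.7],
  [0, 0, 0, 0, 0, 1, 0.7],
  [0, 0, 0, 0, 0, 0, 0.7],
])

```text
time: 8.55
tool_pos: [523.2, -227.4, 120.3]
tcp_rot: [-180.0, -0.1, -44.6]
ft_force: [-0.9, 1.0, 0.6]
finger_gap: 59.7
grip_force: 0.0
```

```bash
python3 - <<'E'
from meas import *
s=sense();print(s["time"],s["tool_pos"].round(1),s["tcp_rot"].round(1),s["finger_gap"],s["joint_pos"].round())
t=snapshot("top");s=snapshot("side")
cv2.imwrite("pics/top3.png",t[:,:,::-1]);cv2.imwrite("pics/side3.png",s[:,:,::-1])
cv2.imwrite("pics/c5.png",np.vstack([cv2.resize(s[200:390,220:450],None,fx=2,fy=2),cv2.resize(t[190:300,270:500],None,fx=2,fy=2)])[:,:,::-1])
E
```

```text
8.55 [ 523.2 -227.4  120.3] [-1.80e+02 -1.00e-01 -4.46e+01] 59.74700494326215 [-29.   8.  98.  -0.  74. 106.]
```

View pics/c5.png

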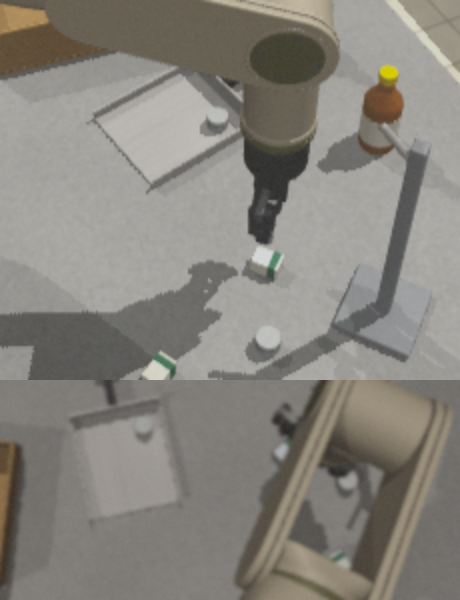

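Tin1 sits on the tray at its far right, and carton1 is unmoved at side px (353,330) under the open jaws.

Call:
apply_moves([
  [0, 0, 1, 0, 0, 0, 0.7],
  [0, 0, 1, 0, 0, 0, 0.7],
  [0, 0, 1, 0, 0, 0, 0.7],
  [0, 0, 0.2, 0, 0, 0, 0.7],
  [0, 0, 0, 0, 0, 0, 0],
  [0, 0, 0, 0, 0, 0, 0],
  [0, 0, 0, 0, 0, 0, 0],
  [0, 0, 0, 0, 0, 0, 0],
])

```text
time: 9.65
tool_pos: [524.1, -227.8, 25.1]
tcp_rot: [-180.0, -0.2, -44.6]
ft_force: [-0.7, 0.1, 6.4]
finger_gap: 25.3
grip_force: 35.3
```

Call:
apply_moves([
  [0, 0, -1, 0, 0, 0, 0],
  [0, 0, -1, 0, 0, 0, 0],
  [0, 0, -1, 0, 0, -1, 0],
  [0, 0, 0, 0, 0, -1, 0],
  [0, 0, 0, 0, 0, -1, 0],
  [0, 0, 0, 0, 0, -1, 0],
  [0, 0, 0, 0, 0, -1, 0],
  [0, 0, 0, 0, 0, -1, 0],
])

```text
time: 10.65
tool_pos: [522.8, -227.1, 113.7]
tcp_rot: [180.0, -0.0, -17.0]
ft_force: [0.5, 0.9, -0.3]
finger_gap: 24.8
grip_force: 34.6
```

Call:
apply_moves([
  [0, 0, 0, 0, 0, -1, 0],
  [0, 0, 0, 0, 0, -1, 0],
  [0, 0, 0, 0, 0, -1, 0],
  [0, 0, 0, 0, 0, -1, 0],
  [0, 0, 0, 0, 0, -1, 0],
  [0, 0, 0, 0, 0, -1, 0],
])

```text
time: 11.4
tool_pos: [522.8, -227.1, 113.7]
tcp_rot: [180.0, -0.0, 10.5]
ft_force: [-1.0, 0.8, -0.6]
finger_gap: 24.9
grip_force: 34.6
```

Call:
apply_moves([
  [0.27, -0.92, 0, 0, 0, 0, 0],
  [0.27, -0.92, 0, 0, 0, 0, 0],
  [0.27, -0.92, 0, 0, 0, 0, 0],
  [0.27, -0.92, 0, 0, 0, 0, 0],
  [0.27, -0.92, 0, 0, 0, 0, 0],
  [0.27, -0.92, 0, 0, 0, 0, 0],
  [0.27, -0.92, 0, 0, 0, 0, 0],
  [0.27, -0.92, 0, 0, 0, 0, 0],
])

```text
time: 12.4
tool_pos: [547.0, 2.7, 113.8]
tcp_rot: [180.0, -0.0, 10.4]
ft_force: [0.9, -0.1, 0.1]
finger_gap: 25.4
grip_force: 34.6
```

Call:
apply_moves([
  [0.27, -0.92, 0, 0, 0, 0, 0],
  [0.27, -0.92, 0, 0, 0, 0, 0],
  [0.27, -0.92, 0, 0, 0, 0, 0],
  [0, 0, 0, 0, 0, 0, 0],
  [0, 0, 0.9, 0, 0, 0, 0],
  [0, 0, 0.9, 0, 0, 0, 0],
  [0, 0, 0.9, 0, 0, 0, 0],
  [0, 0, 0, 0, 0, 0, 0],
])

```text
time: 13.4
tool_pos: [554.6, 86.6, 30.9]
tcp_rot: [-180.0, 0.2, 10.3]
ft_force: [-0.8, 0.2, 0.4]
finger_gap: 24.9
grip_force: 35.3
```

Call:
apply_moves([
  [0, 0, 0, 0, 0, 0, 0.5],
  [0, 0, 0, 0, 0, 0, 0.5],
  [0, 0, -1, 0, 0, 0, 0.5],
  [0, 0, -1, 0, 0, 0, 0.5],
  [0, 0, -1, 0, 0, 0, 0.5],
])

```text
time: 14.02
tool_pos: [556.1, 87.5, 124.2]
tcp_rot: [180.0, -0.1, 10.4]
ft_force: [0.5, -0.4, -0.2]
finger_gap: 42.7
grip_force: 0.0
```

Call:
apply_moves([
  [-0.38, 0.93, 0, 0, 0, 0, 0.7],
  [-0.38, 0.93, 0, 0, 0, 0, 0.7],
  [-0.38, 0.93, 0, 0, 0, 0, 0.7],
  [-0.38, 0.93, 0, 0, 0, 0, 0.7],
  [-0.38, 0.93, 0, 0, 0, 0, 0.7],
  [-0.38, 0.93, 0, 0, 0, 0, 0.7],
  [-0.38, 0.93, 0, 0, 0, 0, 0.7],
  [-0.37, 0.93, 0, 0, 0, 0, 0.7],
])

```text
time: 15.02
tool_pos: [506.6, -149.5, 123.3]
tcp_rot: [180.0, -0.1, 10.4]
ft_force: [-0.1, 0.1, -0.4]
finger_gap: 59.5
grip_force: 0.0
```

Call:
apply_moves([
  [-0.37, 0.93, 0, 0, 0, 0, 0.7],
  [-0.37, 0.93, 0, 0, 0, 0, 0.7],
  [-0.37, 0.93, 0, 0, 0, 0, 0.7],
  [-0.37, 0.93, 0, 0, 0, 0, 0.7],
  [-0.37, 0.93, 0, 0, 0, 0, 0.7],
  [-0.37, 0.93, 0, 0, 0, 0, 0.7],
  [0, 0, 0, 0, 0, 0, 0.7],
])

```text
time: 15.9
tool_pos: [470.8, -327.0, 123.3]
tcp_rot: [179.9, -0.0, 10.2]
ft_force: [0.1, -0.9, 0.2]
finger_gap: 59.9
grip_force: 0.0
```

```bash
python3 - <<'E'
from meas import *
s=sense();print(s["time"],s["tool_pos"].round(1),s["finger_gap"])
t=snapshot("top");s=snapshot("side")
cv2.imwrite("pics/top4.png",t[:,:,::-1]);cv2.imwrite("pics/side4.png",s[:,:,::-1])
print(local("side",s,354,369,18))
o=t[205:250,300:365];cv2.imwrite("pics/c6.png",np.vstack([cv2.resize(s[210:400,250:450],(600,570))[:,:,::-1]]))
E
```

```text
15.9 [ 470.8 -327.   123.3] 59.93246514506856
(array([ 474.3, -322.6]), 104, -42, 1.1, array([353.7, 367.8]))
```

View pics/c6.png

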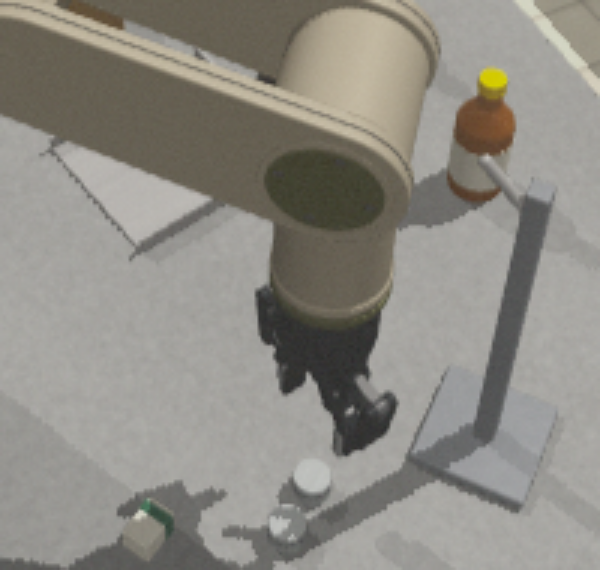

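Tin2 is unmoved at side px (354,369), but tin3 has been knocked from (342,397) to (346,384), close to tin2. I'm measuring the gap.

```bash
python3 - <<'E'
from meas import *
s=cv2.imread("pics/side4.png")[:,:,::-1]
for u,v in[(354,369),(346,384),(299,387)]: print(*local("side",s,u,v,18,r=8),plane("side",u,v,24).round(), plane("side",u,v,18).round())
E
```

```text
[ 474.2 -322.6] 101 -41 1.11 [353.7 367.9] [ 472. -328.   24.] [ 473. -326.   18.]
[ 428.8 -348.9] 30 -18 1.16 [342.3 384.4] [ 436. -354.   24.] [ 437. -352.   18.]
[ 332.  -293.3] 12 11 1.59 [296.2 381.3] [ 331. -312.   24.] [ 332. -310.   18.]
```

Call:
apply_moves([
  [0, 0, 1, 0, 0, 0, 0.7],
  [0, 0, 1, 0, 0, 0, 0.7],
  [0, 0, 1, 0, 0, 0, 0.7],
  [0, 0, 0.3, 0, 0, 0, 0.7],
  [0, 0, 0, 0, 0, 0, 0],
  [0, 0, 0, 0, 0, 0, 0],
  [0, 0, 0, 0, 0, 0, 0],
  [0, 0, 0, 0, 0, 0, 0],
])

```text
time: 17.0
tool_pos: [472.1, -325.7, 24.8]
tcp_rot: [179.9, -0.1, 10.4]
ft_force: [-0.6, 1.8, 6.3]
finger_gap: 30.7
grip_force: 35.1
```

Call:
apply_moves([
  [0, 0, -1, 0, 0, 0, 0],
  [0, 0, -1, 0, 0, 0, 0],
  [0, 0, -1, 0, 0, 0, 0],
  [0.33, -0.9, 0, 0, 0, 0, 0],
  [0.33, -0.9, 0, 0, 0, 0, 0],
  [0.33, -0.9, 0, 0, 0, 0, 0],
  [0.33, -0.9, 0, 0, 0, 0, 0],
  [0.33, -0.9, 0, 0, 0, 0, 0],
])

```text
time: 18.0
tool_pos: [495.6, -182.5, 113.5]
tcp_rot: [180.0, -0.0, 10.3]
ft_force: [-0.0, 0.6, -0.8]
finger_gap: 30.7
grip_force: 34.7
```

Call:
apply_moves([
  [0.33, -0.9, 0, 0, 0, 0, 0],
  [0.33, -0.9, 0, 0, 0, 0, 0],
  [0.34, -0.9, 0, 0, 0, 0, 0],
  [0.34, -0.9, 0, 0, 0, 0, 0],
  [0.34, -0.9, 0, 0, 0, 0, 0],
  [0.34, -0.9, 0, 0, 0, 0, 0],
  [0.34, -0.9, 0, 0, 0, 0, 0],
  [0, 0, 0, 0, 0, 0, 0],
])

```text
time: 19.0
tool_pos: [531.3, 16.9, 113.4]
tcp_rot: [-180.0, -0.0, 10.5]
ft_force: [-0.3, -1.0, -0.0]
finger_gap: 30.1
grip_force: 34.7
```

Call:
apply_moves([
  [0, 0, 0.9, 0, 0, 0, 0],
  [0, 0, 0.9, 0, 0, 0, 0],
  [0, 0, 0.9, 0, 0, 0, 0],
  [0, 0, 0, 0, 0, 0, 0],
  [0, 0, 0, 0, 0, 0, 0.5],
  [0, 0, 0, 0, 0, 0, 0.5],
  [0, 0, -1, 0, 0, 0, 0.5],
  [0, 0, -1, 0, 0, 0, 0.5],
])

```text
time: 20.0
tool_pos: [531.4, 15.3, 93.9]
tcp_rot: [180.0, -0.0, 10.4]
ft_force: [1.3, -0.4, 0.1]
finger_gap: 42.6
grip_force: 0.0
```

Call:
apply_moves([
  [0, 0, -1, 0, 0, 0, 0.7],
  [0, 0, -1, 0, 0, 0, 0.7],
  [0, 0, 0, 0, 0, 0, 0.7],
])

```text
time: 20.38
tool_pos: [533.8, 15.2, 156.8]
tcp_rot: [179.9, -0.4, 10.4]
ft_force: [-0.4, 1.2, -0.1]
finger_gap: 59.7
grip_force: 0.0
```

```bash
python3 - <<'E'
from meas import *
s=sense();print(s["time"],s["tool_pos"].round(1),s["finger_gap"])
t=snapshot("top");s=snapshot("side")
cv2.imwrite("pics/top5.png",t[:,:,::-1]);cv2.imwrite("pics/side5.png",s[:,:,::-1])
for u,v in[(346,384)]: print(*local("side",s,u,v,18,r=8))
u,v=proj("top",[437,-353,24]).round(); print(u,v,*local("top",t,u,v,22)); print(*local("top",t,440,282,22))
cv2.imwrite("pics/c7.png",np.hstack([cv2.resize(s[190:400,220:420],(400,420)),cv2.resize(t[190:310,400:500],(350,420))])[:,:,::-1])
E
```

```text
20.375 [533.8  15.2 156.8] 59.70314517897187
[ 444.9 -338.5] 77 -25 3.02 [346.2 378.1]
452.0 249.0 [ 442.8 -322.8] 143 -9 3.74 [442.6 247.5]
[ 325.8 -310.2] 48 -81 1.11 [441.1 282.9]
```

View pics/c7.png

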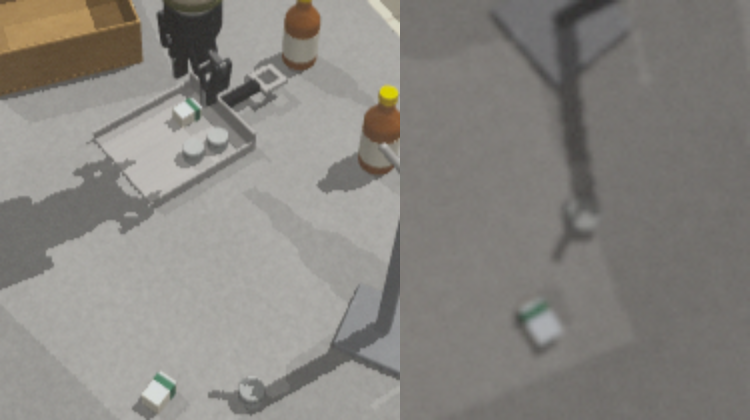

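Tins 1 and 2 and carton1 lie well apart on the tray. Tin3 is at top px (452,252), about (431,-354).

Call:
apply_moves([
  [-0.46, 0.96, 0, 0, 0, 0, 0.7],
  [-0.46, 0.96, 0, 0, 0, 0, 0.7],
  [-0.46, 0.96, 0, 0, 0, 0, 0.7],
  [-0.46, 0.96, 0, 0, 0, 0, 0.7],
  [-0.46, 0.96, 0, 0, 0, 0, 0.7],
  [-0.46, 0.96, 0, 0, 0, 0, 0.7],
  [-0.46, 0.96, 0, 0, 0, 0, 0.7],
  [-0.46, 0.96, 0, 0, 0, 0, 0.7],
])

```text
time: 21.48
tool_pos: [462.9, -231.6, 150.9]
tcp_rot: [-179.9, 0.1, 10.4]
ft_force: [0.0, -0.2, 0.3]
finger_gap: 60.0
grip_force: 0.0
```

Call:
apply_moves([
  [-0.46, 0.96, 0, 0, 0, 0, 0.7],
  [-0.46, 0.96, 0, 0, 0, 0, 0.7],
  [-0.46, 0.95, 0, 0, 0, 0, 0.7],
  [-0.46, 0.95, 0, 0, 0, 0, 0.7],
  [0, 0, 1, 0, 0, 0, 0.7],
  [0, 0, 1, 0, 0, 0, 0.7],
  [0, 0, 0, 0, 0, 0, 0.7],
])

```text
time: 22.35
tool_pos: [427.9, -351.5, 88.2]
tcp_rot: [-179.6, 0.3, 10.3]
ft_force: [0.1, -0.4, 0.8]
finger_gap: 60.0
grip_force: 0.0
```

```bash
python3 - <<'E'
from meas import *
s=sense();print(s["time"],s["tool_pos"].round(1),s["finger_gap"])
s=snapshot("side");cv2.imwrite("pics/side6.png",s[:,:,::-1])
for r in (8,10): print(*local("side",s,346,384,18,r=r))
d=cv2.absdiff(s,cv2.imread("pics/side5.png")[:,:,::-1].copy()).sum(2)[372:400,330:362]; print(np.percentile(d,[50,90]))
E
```

```text
22.35 [ 427.9 -351.5   88.2] 60.00661593500752
[ 432.3 -342.9] 88 -111 1.56 [342.5 381.7]
[ 432.  -338.5] 136 -107 1.36 [341.5 380.2]
[ 19. 318.]
```

Call:
apply_moves([
  [0.12, 0.05, 1, 0, 0, 0, 0.7],
  [0, 0, 1, 0, 0, 0, 0.7],
  [0, 0, 0.1, 0, 0, 0, 0.7],
  [0, 0, 0, 0, 0, 0, 0],
  [0, 0, 0, 0, 0, 0, 0],
  [0, 0, 0, 0, 0, 0, 0],
  [0, 0, 0, 0, 0, 0, 0],
])

```text
time: 23.28
tool_pos: [435.4, -355.8, 31.6]
tcp_rot: [179.8, -0.1, 10.4]
ft_force: [-1.4, 1.3, 7.5]
finger_gap: 29.5
grip_force: 34.5
```

Call:
apply_moves([
  [0, 0, -1, 0, 0, 0, 0],
  [0, 0, -1, 0, 0, 0, 0],
  [0, 0, -1, 0, 0, 0, 0],
])

```text
time: 23.65
tool_pos: [434.4, -354.9, 121.2]
tcp_rot: [179.9, -0.0, 10.4]
ft_force: [0.9, -1.0, -1.1]
finger_gap: 29.8
grip_force: 34.6
```

Call:
apply_moves([
  [0.37, -0.98, 0, 0, 0, 0, 0],
  [0.37, -0.98, 0, 0, 0, 0, 0],
  [0.37, -0.98, 0, 0, 0, 0, 0],
  [0.37, -0.98, 0, 0, 0, 0, 0],
  [0.37, -0.98, 0, 0, 0, 0, 0],
  [0.37, -0.98, 0, 0, 0, 0, 0],
  [0.37, -0.98, 0, 0, 0, 0, 0],
  [0.37, -0.98, 0, 0, 0, 0, 0],
])

```text
time: 24.65
tool_pos: [479.8, -106.4, 120.3]
tcp_rot: [180.0, -0.1, 10.4]
ft_force: [0.5, -0.3, -0.1]
finger_gap: 29.7
grip_force: 34.6
```

Call:
apply_moves([
  [0.38, -0.99, 0, 0, 0, 0, 0],
  [0.38, -0.99, 0, 0, 0, 0, 0],
  [0.38, -0.99, 0, 0, 0, 0, 0],
  [0.38, -0.99, 0, 0, 0, 0, 0],
  [0.38, -0.99, 0, 0, 0, 0, 0],
  [0.38, -0.99, 0, 0, 0, 0, 0],
  [0, 0, 0, 0, 0, 0, 0],
])

```text
time: 25.52
tool_pos: [515.0, 82.1, 120.3]
tcp_rot: [-180.0, -0.1, 10.5]
ft_force: [-0.2, -0.3, -0.0]
finger_gap: 29.4
grip_force: 34.6
```

```bash
python3 - <<'E'
from meas import *
s=sense();print(s["time"],s["tool_pos"].round(1),s["finger_gap"])
t=snapshot("top");s=snapshot("side");cv2.imwrite("pics/top7.png",t[:,:,::-1]);cv2.imwrite("pics/side7.png",s[:,:,::-1])
for a in (.4,.5,.6): print(*local("top",t,440,282,22,thr=a))
cv2.imwrite("pics/c8.png",np.hstack([cv2.resize(s[190:290,220:370],(600,400)),cv2.resize(t[270:295,428:453],(200,200),interpolation=cv2.INTER_CUBIC).repeat(1,0) if 0 else cv2.copyMakeBorder(cv2.resize(t[270:295,428:453],(200,200),interpolation=cv2.INTER_CUBIC),0,200,0,0,0)])[:,:,::-1])
E
```

```text
25.525 [515.   82.1 120.3] 29.424845690829994
[ 326.  -310.2] 54 -87 1.11 [441.1 282.9]
[ 326. -310.] 49 -82 1.1 [441.  282.9]
[ 325.9 -309.9] 45 -82 1.1 [441.  282.9]
```

View pics/c8.png

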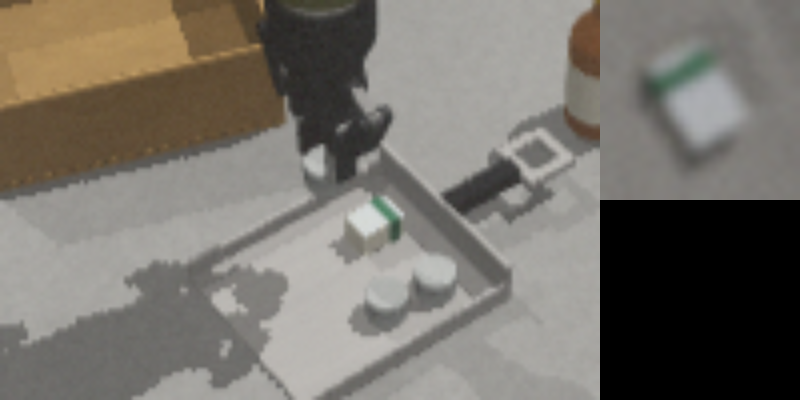

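The tray still holds tins 1 and 2 and carton1, and tin3 is in the jaws. Carton2's long axis runs at about +33°.

Call:
apply_moves([
  [0, 0, 0.9, 0, 0, 0, 0],
  [0, 0, 0.9, 0, 0, 0, 0],
  [0, 0, 0.9, 0, 0, 0, 0],
  [0, 0, 0, 0, 0, 0, 0],
  [0, 0, 0, 0, 0, 0, 0.5],
  [0, 0, 0, 0, 0, 0, 0.5],
  [0, 0, -1, 0, 0, 0, 0.5],
  [0, 0, -1, 0, 0, 0, 0.5],
])

```text
time: 26.62
tool_pos: [514.7, 80.3, 99.9]
tcp_rot: [180.0, -0.0, 10.4]
ft_force: [0.6, -0.1, 0.1]
finger_gap: 42.5
grip_force: 0.0
```

Call:
apply_moves([
  [-0.65, 0.91, -1, 0, 0, 0, 0.7],
  [-0.65, 0.91, -1, 0, 0, 0, 0.7],
  [-0.65, 0.91, 0, 0, 0, 0, 0.7],
  [-0.65, 0.91, 0, 0, 0, 0, 0.7],
  [-0.65, 0.91, 0, 0, 0, 0, 0.7],
  [-0.65, 0.91, 0, 0, 0, 0, 0.7],
  [-0.65, 0.91, 0, 0, 0, 0, 0.7],
  [-0.65, 0.91, 0, 0, 0, 0, 0.7],
])

```text
time: 27.62
tool_pos: [400.2, -163.8, 159.6]
tcp_rot: [179.9, -0.1, 10.4]
ft_force: [-0.2, -0.2, -0.2]
finger_gap: 59.9
grip_force: 0.0
```

Call:
apply_moves([
  [-0.65, 0.9, 0, 0, 0, 0, 0.7],
  [-0.65, 0.9, 0, 0, 0, 0, 0.7],
  [-0.65, 0.9, 0, 0, 0, 0, 0.7],
  [-0.64, 0.9, 0, 0, 0, 0, 0.7],
  [-0.64, 0.9, 0, 0, 0, -1, 0.7],
  [0, 0, 0, 0, 0, -1, 0.7],
  [0, 0, 0, 0, 0, -1, 0.7],
  [0, 0, 0, 0, 0, -1, 0.7],
])

```text
time: 28.62
tool_pos: [329.4, -313.4, 159.5]
tcp_rot: [179.9, -0.0, 28.8]
ft_force: [-0.0, 0.2, 0.6]
finger_gap: 59.5
grip_force: 0.0
```

Call:
apply_moves([
  [0, 0, 0.5, 0, 0, -1, 0.7],
  [0, 0, 1, 0, 0, -0.1, 0.7],
  [0, 0, 0, 0, 0, 0, 0.7],
])

```text
time: 29.0
tool_pos: [328.3, -311.7, 112.1]
tcp_rot: [-179.8, 0.0, 33.7]
ft_force: [-0.1, -0.4, 1.0]
finger_gap: 60.0
grip_force: 0.0
```

```bash
python3 - <<'E'
from meas import *
s=sense();print(s["time"],s["tool_pos"].round(1),s["tcp_rot"],s["finger_gap"])
t=snapshot("top");s=snapshot("side");cv2.imwrite("pics/top8.png",t[:,:,::-1]);cv2.imwrite("pics/side8.png",s[:,:,::-1])
cv2.imwrite("pics/c9.png",np.hstack([cv2.resize(s[190:400,220:400],(514,600)),cv2.copyMakeBorder(cv2.resize(t[190:270,290:370],(280,280)),0,320,0,0,0)])[:,:,::-1])
E
```

```text
29.0 [ 328.3 -311.7  112.1] [-1.79819289e+02  2.22354124e-02  3.37329986e+01] 59.9786944871633
```

View pics/c9.png

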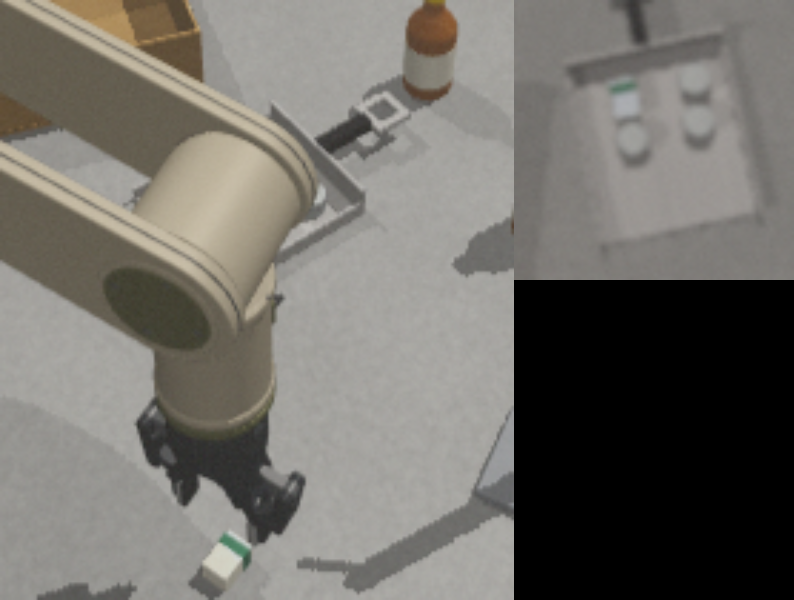

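Tray holds three tins and carton1 in two tidy columns; carton2 is below the jaws.

Call:
apply_moves([
  [0, 0, 1, 0, 0, 0, 0.7],
  [0, 0, 1, 0, 0, 0, 0.7],
  [0, 0, 0.9, 0, 0, 0, 0.7],
  [0, 0, 0, 0, 0, 0, 0],
  [0, 0, 0, 0, 0, 0, 0],
  [0, 0, 0, 0, 0, 0, 0],
  [0, 0, 0, 0, 0, 0, 0],
])

```text
time: 29.98
tool_pos: [330.3, -314.1, 28.3]
tcp_rot: [179.8, -0.0, 33.7]
ft_force: [-0.3, 0.2, 6.4]
finger_gap: 24.6
grip_force: 36.7
```

Call:
apply_moves([
  [0, 0, -1, 0, 0, 0, 0],
  [0, 0, -1, 0, 0, 0, 0],
  [0, 0, -1, 0, 0, 0, 0],
  [0, 0, 0, 0, 0, 1, 0],
  [0, 0, 0, 0, 0, 1, 0],
  [0, 0, 0, 0, 0, 1, 0],
  [0, 0, 0, 0, 0, 1, 0],
  [0, 0, 0, 0, 0, 1, 0],
])

```text
time: 30.98
tool_pos: [329.5, -313.1, 117.1]
tcp_rot: [179.9, -0.0, 10.7]
ft_force: [0.5, -0.2, -1.0]
finger_gap: 24.8
grip_force: 35.9
```

Call:
apply_moves([
  [0.64, -0.95, 0, 0, 0, 0.1, 0],
  [0.64, -0.95, 0, 0, 0, 0, 0],
  [0.64, -0.95, 0, 0, 0, 0, 0],
  [0.64, -0.95, 0, 0, 0, 0, 0],
  [0.64, -0.95, 0, 0, 0, 0, 0],
  [0.64, -0.95, 0, 0, 0, 0, 0],
  [0.64, -0.95, 0, 0, 0, 0, 0],
  [0.64, -0.95, 0, 0, 0, 0, 0],
])

```text
time: 31.98
tool_pos: [439.8, -59.8, 117.2]
tcp_rot: [180.0, -0.1, 10.4]
ft_force: [0.0, -0.1, -0.0]
finger_gap: 25.2
grip_force: 35.9
```

Call:
apply_moves([
  [0.64, -0.95, 0, 0, 0, 0, 0],
  [0.64, -0.95, 0, 0, 0, 0, 0],
  [0.64, -0.95, 0, 0, 0, 0, 0],
  [0, 0, 0, 0, 0, 0, 0],
  [0, 0, 0, 0, 0, 0, 0],
])

```text
time: 32.6
tool_pos: [480.3, 33.4, 116.6]
tcp_rot: [180.0, -0.0, 10.4]
ft_force: [0.5, -0.5, -1.0]
finger_gap: 25.2
grip_force: 35.9
```

Call:
apply_moves([
  [0, 0, 0.9, 0, 0, 0, 0],
  [0, 0, 0.9, 0, 0, 0, 0],
  [0, 0, 0.9, 0, 0, 0, 0],
  [0, 0, 0, 0, 0, 0, 0],
  [0, 0, 0, 0, 0, 0, 0.5],
  [0, 0, 0, 0, 0, 0, 0.5],
  [0, 0, -1, 0, 0, 0, 0.5],
  [0, 0, -1, 0, 0, 0, 0.5],
])

```text
time: 33.6
tool_pos: [480.3, 33.6, 96.6]
tcp_rot: [180.0, -0.0, 10.4]
ft_force: [0.4, 0.3, 0.3]
finger_gap: 42.6
grip_force: 0.0
```

```bash
python3 - <<'E'
from meas import *
print(sense()["tool_pos"])
for n,f,box in(("top","pics/top8.png",(312,340,175,208)),("side","pics/side7.png",(325,365,225,250))):
    im=cv2.imread(f).sum(2).astype(int); u0,u1,v0,v1=box; w=im[v0:v1,u0:u1]; m=(w<np.median(w)*.45).astype(np.uint8)
    k,l,s,c=cv2.connectedComponentsWithStats(m); i=1+np.argmax(s[1:,4]); P=np.argwhere(l==i)[:,::-1]+[u0,v0]
    W=np.array([plane(n,*p,36)[:2] for p in P]); e=np.linalg.svd(W-W.mean(0))[2][0]; a=(W-W.mean(0))@e
    print(n,s[i],W.mean(0).round(1),np.degrees(np.arctan(e[1]/e[0])).round(1),(np.ptp(a)).round(1))
E
```

```text
[480.29324736  33.61740368  96.61450173]Traceback (most recent call last):
  File "<stdin>", line 5, in <module>
    return _wrapfunc(a, 'argmax', axis=axis, out=out, **kwds)
    return bound(*args, **kwds)
ValueError: attempt to get argmax of an empty sequence
```

```bash
python3 - <<'E'
from meas import *
for n,f,box in(("top","pics/top8.png",(312,340,175,208)),("top","pics/top0.png",(312,340,175,208)),("side","pics/side7.png",(325,365,225,250)),("side","pics/side5.png",(325,365,225,250))):
    im=cv2.imread(f).sum(2).astype(int); u0,u1,v0,v1=box; w=im[v0:v1,u0:u1]; t=(w.min()*1.0+np.median(w))/2; m=(w<t).astype(np.uint8)
    k,l,s,c=cv2.connectedComponentsWithStats(m); i=1+np.argmax(s[1:,4]); P=np.argwhere(l==i)[:,::-1]+[u0,v0]
    W=np.array([plane(n,*p,36)[:2] for p in P]); e=np.linalg.svd(W-W.mean(0))[2][0]; a=(W-W.mean(0))@e
    print(n,w.min(),np.median(w),s[i],W.mean(0).round(1),np.degrees(np.arctan(e[1]/e[0])).round(1),(np.ptp(a)).round(1))
E
```

```text
top 162 346.0 [ 8 10  9 17 93] [640.6  71.9] 5.1 57.7
top 158 342.0 [ 8 10  9 17 92] [640.6  71.9] 4.9 57.7
side 137 450.0 [  6   4  20  15 133] [640.2  69.6] 14.5 63.6
side 132 371.5 [  6   5  19  14 129] [639.4  69.4] 14.3 63.6
```

Two views agree that the handle's middle is at (640,70), yaw about 10°. Now I grip it.

Call:
apply_moves([
  [0.9, -0.04, -1, 0, 0, 0, 0.6],
  [0.9, -0.04, 0, 0, 0, 0, 0.6],
  [0.9, -0.04, 0, 0, 0, 0, 0.6],
  [0.9, -0.04, 0, 0, 0, 0, 0.6],
  [0.9, -0.04, 0, 0, 0, 0, 0.6],
  [0.9, -0.04, 0, 0, 0, 0, 0.6],
  [0, 0, 0, 0, 0, 0, 0.6],
])

```text
time: 34.48
tool_pos: [639.8, 70.2, 126.0]
tcp_rot: [180.0, -0.1, 10.4]
ft_force: [-0.1, -0.5, 0.4]
finger_gap: 51.2
grip_force: 0.0
```

Call:
apply_moves([
  [0, 0, 1, 0, 0, 0, 0.6],
  [0, 0, 1, 0, 0, 0, 0.6],
  [0, 0, 1, 0, 0, 0, 0.6],
  [0, 0, 0.3, 0, 0, 0, 0.6],
  [0, 0, 0, 0, 0, 0, 0.6],
])

```text
time: 35.1
tool_pos: [637.9, 69.8, 26.4]
tcp_rot: [-180.0, 0.0, 10.4]
ft_force: [-0.4, 0.4, 1.1]
finger_gap: 51.5
grip_force: 0.0
```

Call:
apply_moves([
  [0, 0, 0, 0, 0, 0, 0],
  [0, 0, 0, 0, 0, 0, 0],
  [0, 0, 0, 0, 0, 0, 0],
  [0, 0, 0, 0, 0, 0, 0],
  [0, 0, 0, 0, 0, 0, 0],
  [0, 0, 0, 0, 0, 0, 0],
  [0, 0, 0, 0, 0, 0, 0],
  [0, 0, 0, 0, 0, 0, 0],
], grip_force=110)

```text
time: 36.1
tool_pos: [639.8, 70.2, 28.5]
tcp_rot: [180.0, -0.2, 10.4]
ft_force: [-0.9, 1.0, 6.8]
finger_gap: 14.0
grip_force: 107.2
```

Call:
apply_moves([
  [0, 0, -0.3, 0, 0, 0, 0],
  [0, 0, -0.5, 0, 0, 0, 0],
  [0, 0, -0.8, 0, 0, 0, 0],
  [0, 0, -0.8, 0, 0, 0, 0],
  [0, 0, -0.8, 0, 0, 0, 0],
  [0, 0, -0.4, 0, 0, 0, 0],
  [0, 0, 0, 0, 0, 0, 0],
  [0, 0, 0, 0, 0, 0, 0],
])

```text
time: 37.1
tool_pos: [637.7, 69.8, 133.1]
tcp_rot: [-180.0, 0.1, 10.4]
ft_force: [-0.2, -0.4, -4.4]
finger_gap: 14.0
grip_force: 107.5
```

```bash
python3 - <<'E'
from meas import *
s=sense();print(s["time"],s["tool_pos"].round(1),s["tcp_rot"].round(1),s["ft_force"],s["wrist_torque"],s["joint_pos"].round())
t=snapshot("top");s=snapshot("side");cv2.imwrite("pics/top9.png",t[:,:,::-1]);cv2.imwrite("pics/side9.png",s[:,:,::-1])
cv2.imwrite("pics/c10.png",np.hstack([cv2.resize(s[170:320,200:400],(480,360)),cv2.resize(t[170:290,270:370],(300,360))])[:,:,::-1])
E
```

```text
37.1 [637.7  69.8 133.1] [-1.80e+02  1.00e-01  1.04e+01] [-0.15438632 -0.44736718 -4.40963831] [ 0.0839097  -0.41288032  0.02609382] [ 2. 18. 85. -0. 77. 81.]
```

View pics/c10.png

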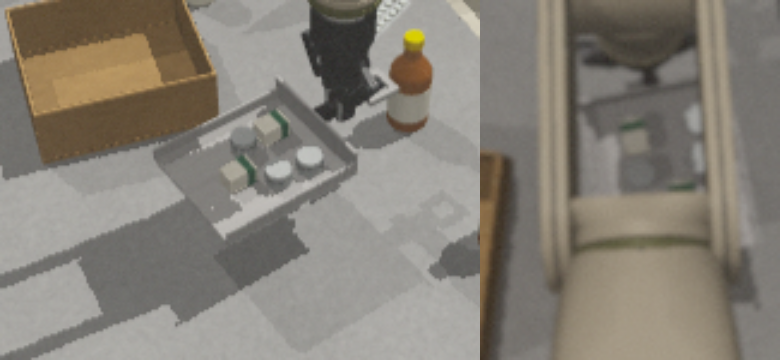

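All five pieces lie on the lifted, level tray. The order box is open at upper left of the side view. Next: up and over the box, slowly.

Call:
apply_moves([
  [0, 0, -0.4, 0, 0, 0, 0],
  [0, 0, -0.7, 0, 0, 0, 0],
  [0, 0, -0.7, 0, 0, 0.5, 0],
  [0, 0, -0.7, 0, 0, 0.7, 0],
  [0, 0, -0.7, 0, 0, 0.7, 0],
  [0, 0, -0.7, 0, 0, 0.7, 0],
  [0, 0, -0.7, 0, 0, 0.7, 0],
  [0, 0, -0.6, 0, 0, 0.5, 0],
])

```text
time: 38.2
tool_pos: [638.9, 69.8, 293.6]
tcp_rot: [-180.0, -0.2, -7.2]
ft_force: [0.3, 0.7, -4.4]
finger_gap: 14.0
grip_force: 107.6
```

Call:
apply_moves([
  [-0.1, -0.4, 0, 0, 0, 0, 0],
  [-0.16, -0.75, 0, 0, 0, 0, 0],
  [-0.16, -0.75, 0, 0, 0, 0, 0],
  [-0.16, -0.75, 0, 0, 0, 0, 0],
  [-0.16, -0.75, 0, 0, 0, 0, 0],
  [-0.16, -0.75, 0, 0, 0, 0, 0],
  [-0.16, -0.75, 0, 0, 0, 0, 0],
  [-0.16, -0.75, 0, 0, 0, 0, 0],
])

```text
time: 39.2
tool_pos: [622.8, 244.1, 290.3]
tcp_rot: [180.0, -0.0, -7.1]
ft_force: [-0.1, 0.1, -4.0]
finger_gap: 13.5
grip_force: 107.6
```

Call:
apply_moves([
  [-0.16, -0.75, 0, 0, 0, 0, 0],
  [-0.16, -0.75, 0, 0, 0, 0, 0],
  [-0.16, -0.75, 0, 0, 0, 0, 0],
  [-0.1, -0.45, 0, 0, 0, 0, 0],
  [0, 0, 0, 0, 0, 0, 0],
])

```text
time: 39.83
tool_pos: [615.3, 326.2, 290.1]
tcp_rot: [180.0, 0.0, -7.0]
ft_force: [0.6, -0.7, -4.4]
finger_gap: 14.0
grip_force: 107.6
```

```bash
python3 - <<'E'
from meas import *
s=sense();print(s["time"],s["tool_pos"].round(1),s["tcp_rot"].round(1),s["ft_force"],s["joint_pos"].round())
t=snapshot("top");s=snapshot("side");cv2.imwrite("pics/top10.png",t[:,:,::-1]);cv2.imwrite("pics/side10.png",s[:,:,::-1])
E
```

```text
39.825 [615.3 326.2 290.1] [180.   0.  -7.] [ 0.63075069 -0.73055053 -4.38002434] [ 24.  22.  64.  -0.  94. 121.]
```

Call:
apply_moves([
  [0, 0, 0, 0, 0.7, 0, 0],
  [0, 0, 0, 0, 0.7, 0, 0],
  [0, 0, 0, 0, 0.7, 0, 0],
  [0, 0, 0, 0, 0.7, 0, 0],
  [0, 0, 0, 0, 0.7, 0, 0],
])

```text
time: 40.55
tool_pos: [615.8, 323.8, 290.5]
tcp_rot: [180.0, -16.1, -7.1]
ft_force: [0.2, 0.6, -4.1]
finger_gap: 14.1
grip_force: 107.6
```

```bash
python3 - <<'E'
from meas import *
s=sense();print(s["tool_pos"].round(1),s["tcp_rot"].round(1),s["joint_pos"].round(),s["ft_force"])
t=snapshot("top");s=snapshot("side");cv2.imwrite("pics/top11.png",t[:,:,::-1]);cv2.imwrite("pics/side11.png",s[:,:,::-1])
cv2.imwrite("pics/c11.png",np.hstack([cv2.resize(s[90:290,150:400],(450,360)),cv2.resize(t[180:310,190:310],(332,360))])[:,:,::-1])
E
```

```text
[615.8 323.8 290.5] [180.  -16.1  -7.1] [ 28.  10.  80.  -9.  78. 126.] [ 0.22724344  0.55610996 -4.0507395 ]
```

View pics/c11.png

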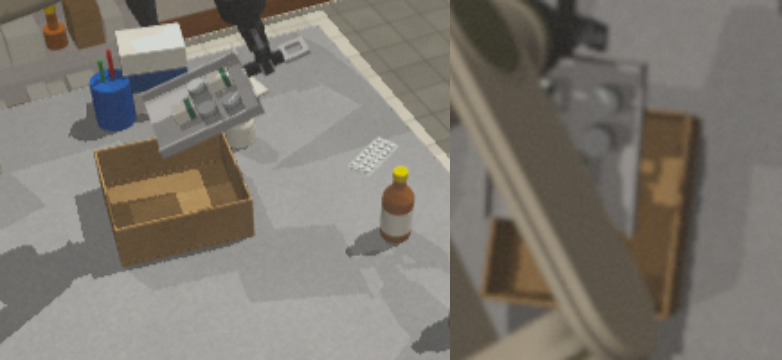

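The tilted tray's lip lies over the box, centred, with all pieces still aboard. I keep tipping.

Call:
apply_moves([
  [0, 0, 0, 0, 0.5, 0, 0],
  [0, 0, 0, 0, 0.5, 0, 0],
  [0, 0, 0, 0, 0.5, 0, 0],
  [0, 0, 0, 0, 0.5, 0, 0],
  [0, 0, 0, 0, 0.5, 0, 0],
  [0, 0, 0, 0, 0.5, 0, 0],
  [0, 0, 0, 0, 0.5, 0, 0],
  [0, 0, 0, 0, 0.5, 0, 0],
])

```text
time: 41.65
tool_pos: [615.7, 324.5, 290.2]
tcp_rot: [180.0, -34.4, -7.1]
ft_force: [0.3, -0.5, -4.9]
finger_gap: 14.0
grip_force: 107.8
```

Call:
apply_moves([
  [0, 0, 0, 0, 0.4, 0, 0],
  [0, 0, 0, 0, 0.4, 0, 0],
  [0, 0, 0, 0, 0.4, 0, 0],
  [0, 0, 0, 0, 0.4, 0, 0],
  [0, 0, 0, 0, 0.4, 0, 0],
  [0, 0, 0, 0, 0.4, 0, 0],
  [0, 0, 0, 0, 0.4, 0, 0],
  [0, 0, 0, 0, 0.4, 0, 0],
])

```text
time: 42.65
tool_pos: [621.3, 316.6, 299.2]
tcp_rot: [179.9, -48.0, -5.8]
ft_force: [-0.2, -1.0, -2.6]
finger_gap: 14.0
grip_force: 108.0
```

```bash
python3 - <<'E'
from meas import *
s=sense();print(s["tool_pos"].round(1),s["tcp_rot"].round(1),s["joint_pos"].round(),s["ft_force"])
t=snapshot("top");s=snapshot("side");cv2.imwrite("pics/top12.png",t[:,:,::-1]);cv2.imwrite("pics/side12.png",s[:,:,::-1])
E
```

```text
[621.3 316.6 299.2] [179.9 -48.   -5.8] [ 38.  -6. 105. -42.  50. 152.] [-0.24967853 -1.01624683 -2.55841875]
```

The wrist force dropped to the empty tray's 2.5 N, so all the pieces slid. Joint 6 is close to its limit, so I un-tilt and then look.

Call:
apply_moves([
  [0, 0, 0, 0, -0.6, 0, 0],
  [0, 0, 0, 0, -0.8, 0, 0],
  [0, 0, 0, 0, -0.8, 0, 0],
  [0, 0, 0, 0, -0.8, 0, 0],
  [0, 0, 0, 0, -0.8, 0, 0],
  [0, 0, 0, 0, -0.8, 0, 0],
  [0, 0, 0, 0, -0.8, 0, 0],
  [0, 0, 0, 0, -0.8, 0, 0],
])

```text
time: 43.75
tool_pos: [621.4, 316.7, 299.4]
tcp_rot: [179.9, -19.4, -5.9]
ft_force: [-0.0, -0.0, -2.1]
finger_gap: 14.2
grip_force: 107.9
```

Call:
apply_moves([
  [0, 0, -0.7, 0, -0.8, 0, 0],
  [0, 0, -0.7, 0, -0.8, 0, 0],
  [0, 0.8, -0.7, 0, -0.8, 0, 0],
  [0, 0.9, 0, 0, -0.8, 0, 0],
  [0, 0.9, 0, 0, -0.8, 0, 0],
  [0, 0.9, 0, 0, -0.2, 0, 0],
  [0, 0.9, 0, 0, 0, 0, 0],
  [0, 0.9, 0, 0, 0, 0, 0],
])

```text
time: 44.75
tool_pos: [588.0, 159.4, 360.0]
tcp_rot: [179.9, -0.3, -6.0]
ft_force: [0.9, 0.2, -3.2]
finger_gap: 13.7
grip_force: 107.9
```

Call:
apply_moves([
  [0, 0.9, 0, 0, 0, 0, 0],
  [0, 0.9, 0, 0, 0, 0, 0],
  [0, 0.9, 0, 0, 0, 0, 0],
  [0, 0.9, 0, 0, 0, 0, 0],
  [0, 0.9, 0, 0, 0, 0, 0],
  [0, 0.9, 0, 0, 0, 0, 0],
  [0, 0, 0, 0, 0, 0, 0],
  [0, 0, 0, 0, 0, 0, 0],
])

```text
time: 45.75
tool_pos: [570.9, -0.5, 360.2]
tcp_rot: [179.9, -0.3, -6.0]
ft_force: [0.4, 0.7, -3.0]
finger_gap: 13.8
grip_force: 107.8
```

```bash
python3 - <<'E'
from meas import *
s=sense();print(s["tool_pos"].round(1),s["tcp_rot"].round(1),s["joint_pos"].round(),s["ft_force"])
t=snapshot("top");s=snapshot("side");cv2.imwrite("pics/top13.png",t[:,:,::-1]);cv2.imwrite("pics/side13.png",s[:,:,::-1])
t0=cv2.imread("pics/top0.png")[:,:,::-1]
# objects in the box: difference from the start picture
d=cv2.GaussianBlur(np.abs(t.astype(np.float32)-t0).sum(2),(3,3),0)
m=(d>60).astype(np.uint8); k,l,st,c=cv2.connectedComponentsWithStats(m)
for i in range(1,k):
    if 15<st[i,4]<3000: print(st[i,4],c[i].round(),t[l==i].mean(0).round())
E
```

```text
[ 5.709e+02 -5.000e-01  3.602e+02] [179.9  -0.3  -6. ] [-5.  2. 80. -0. 99. 91.] [ 0.3725117   0.66221412 -2.98047797]
21 [390. 141.] [100.  93.  82.]
1204 [364. 156.] [157. 146. 128.]
78 [327. 151.] [158. 148. 129.]
61 [395. 152.] [159. 148. 129.]
49 [402. 151.] [158. 147. 128.]
135 [319. 157.] [152. 142. 123.]
21 [315. 176.] [111. 104.  93.]
20 [321. 179.] [140. 130. 114.]
57 [335. 205.] [131. 127. 123.]
215 [316. 224.] [129. 121. 109.]
213 [609. 231.] [114. 107. 101.]
61 [412. 226.] [116. 113. 110.]
140 [373. 241.] [156. 152. 148.]
95 [443. 241.] [121. 118. 115.]
64 [634. 246.] [114. 107. 101.]
154 [331. 263.] [156. 152. 148.]
37 [460. 257.] [130. 127. 124.]
377 [241. 267.] [130. 126. 118.]
41 [457. 262.] [128. 126. 122.]
46 [267. 266.] [137. 131. 124.]
106 [249. 278.] [134. 128. 121.]
137 [438. 284.] [130. 127. 123.]
171 [349. 294.] [160. 149. 130.]
706 [513. 388.] [122. 120. 116.]
55 [534. 393.] [45. 43. 43.]
157 [289. 397.] [92. 86. 76.]
```

```bash
python3 - <<'E'
from meas import *
for n,(u0,u1,v0,v1) in(("top",(208,276,222,292)),("side",(205,290,160,235))):
    for f in(0,13):
        im=cv2.imread(f"pics/{n}{f}.png")[v0:v1,u0:u1,::-1].astype(int)
        sat=im[:,:,0]-im[:,:,2]; m=((sat<12)&(im.sum(2)>200)).astype(np.uint8); g=((im[:,:,1]-im[:,:,0]>8)).astype(np.uint8)
        for q,mm in(("grey",m),("green",g)):
            k,l,s,c=cv2.connectedComponentsWithStats(mm); print(n,f,q,[(int(s[i,4]),*(c[i]+[u0,v0]).round().astype(int).tolist()) for i in range(1,k) if s[i,4]>5])
# brightness anywhere in tray pan (side)
E
python3 - <<'E'
import cv2
im=cv2.imread("pics/top13.png"); t=cv2.imread("pics/side13.png")
import numpy as np
cv2.imwrite("pics/c12.png",np.hstack([cv2.resize(im[215:300,200:285],(340,340),interpolation=cv2.INTER_CUBIC),cv2.resize(t[130:300,190:390],(400,340))]))
E
```

```text
top 0 grey [(24, 275, 285), (18, 212, 291)]
top 0 green []
top 13 grey [(159, 241, 262), (26, 267, 265), (72, 235, 274), (63, 249, 277), (24, 275, 285), (19, 213, 291)]
top 13 green [(20, 237, 259)]
side 0 grey [(333, 224, 164), (10, 258, 160), (162, 286, 180), (215, 208, 217), (360, 271, 230)]
side 0 green [(37, 213, 161)]
side 13 grey [(349, 223, 164), (11, 258, 160), (2160, 268, 195), (261, 208, 220), (110, 238, 201), (135, 224, 206), (373, 271, 230)]
side 13 green [(38, 213, 161), (15, 239, 197), (15, 241, 206)]
```

Box shows grey blobs for all five pieces (two greens visible in the side view) and the tray is empty. Next I go to a standoff before the peg.

Call:
apply_moves([
  [-0.1, 0.95, 0, 0, 0, 0, 0],
  [-0.1, 0.95, 0, 0, 0, 0, 0],
  [-0.1, 0.95, 0, 0, 0, 0, 0],
  [-0.1, 0.95, 0, 0, 0, 0, 0],
  [-0.1, 0.95, 0, 0, 0, 0, 0],
  [-0.1, 0.95, 0, 0, 0, 0, 0],
  [-0.1, 0.95, 0, 0, 0, 0, 0],
  [-0.1, 0.95, 0, 0, 0, 0, 0],
])

```text
time: 46.85
tool_pos: [523.3, -224.9, 360.2]
tcp_rot: [179.9, -0.2, -5.9]
ft_force: [0.4, 0.7, -3.6]
finger_gap: 13.9
grip_force: 108.0
```

Call:
apply_moves([
  [0, 0, 0, 0, 0, 1, 0],
  [0, 0, 0, 0, 0, 1, 0],
  [0, 0, 0, 0, 0, 1, 0],
  [0, 0, 0, 0, 0, 1, 0],
  [0, 0, 0, 0, 0, 1, 0],
  [0, 0, 0, 0, 0, 1, 0],
  [0, 0, 0, 0, 0, 1, 0],
  [0, 0, 0, 0, 0, 1, 0],
])

```text
time: 47.85
tool_pos: [523.5, -224.0, 360.1]
tcp_rot: [-180.0, -0.2, -42.7]
ft_force: [-0.2, -0.1, -3.8]
finger_gap: 14.0
grip_force: 107.9
```

Call:
apply_moves([
  [0, 0, 0, 0, 0, 1, 0],
  [0, 0, 0, 0, 0, 0.95, 0],
  [0, 0, 0, 0, 0.8, 0, 0],
  [0, 0, 0, 0, 0.8, 0, 0],
  [0, 0, 0, 0, 0.8, 0, 0],
  [0, 0, 0, 0, 0.8, 0, 0],
  [0, 0, 0, 0, 0.8, 0, 0],
  [0, 0, 0, 0, 0.8, 0, 0],
])

```text
time: 48.85
tool_pos: [523.4, -223.9, 360.2]
tcp_rot: [-179.9, -22.3, -51.5]
ft_force: [-0.2, 0.4, -3.3]
finger_gap: 14.1
grip_force: 108.0
```

```bash
python3 - <<'E'
from meas import *
s=sense();print(s["tool_pos"].round(1),s["tcp_rot"].round(1),s["joint_pos"].round(1))
E
```

```text
[ 523.4 -223.9  360.2] [-179.9  -22.3  -51.5] [-21.7 -16.3  98.7 -11.   78.2 120.2]
```

Call:
apply_moves([
  [0, 0, 0, 0, 0.8, 0, 0],
  [0, 0, 0, 0, 0.8, 0, 0],
  [0, 0, 0, 0, 0.8, 0, 0],
  [0, 0, 0, 0, 0.8, 0, 0],
  [0, 0, 0, 0, 0.8, 0, 0],
  [0, 0, 0, 0, 0.9, 0, 0],
  [0.65, 0, 0, 0, 0, 0, 0],
  [0, 0, 0, 0, 0, 0, 0],
])

```text
time: 49.85
tool_pos: [532.2, -235.2, 374.9]
tcp_rot: [-179.8, -44.7, -51.7]
ft_force: [0.8, -0.3, -2.8]
finger_gap: 13.9
grip_force: 108.1
```

Call:
apply_moves([
  [0, 0, 0.8, 0, 0, 0, 0],
  [0, 0, 0.8, 0, 0, 0, 0],
  [0, 0, 0.4, 0, 0, 0, 0],
  [0, 0, 0, 0, 0, 0, 0],
])

```text
time: 50.35
tool_pos: [557.6, -268.6, 329.9]
tcp_rot: [-180.0, -44.6, -51.6]
ft_force: [0.3, 0.6, -2.6]
finger_gap: 13.6
grip_force: 108.1
```

```bash
python3 - <<'E'
from meas import *
s=sense();R=Ro.from_euler("xyz",s["tcp_rot"],degrees=True).as_matrix()
print(s["tool_pos"].round(1),s["tcp_rot"].round(1),s["joint_pos"].round(1))
eye=s["tool_pos"]+R@[54,0,-1.5]; print("eye",eye.round(1),"px top",proj("top",eye).round(1),"side",proj("side",eye).round(1))
print("tip px",proj("top",[597,-317.5,345]).round(1),proj("side",[597,-317.5,345]).round(1))
t=snapshot("top");s=snapshot("side");cv2.imwrite("pics/top14.png",t[:,:,::-1]);cv2.imwrite("pics/side14.png",s[:,:,::-1])
K=cv2.INTER_CUBIC
b=cv2.imread("pics/top13.png")[215:300,200:285,::-1]; b2=s[150:245,195:300]
left=np.vstack([cv2.resize(b,(260,260),interpolation=K),cv2.resize(b2,(260,235),interpolation=K)])
p=cv2.resize(s[235:335,365:465],(520,495-0) if 0 else (270,270),interpolation=K); q=cv2.resize(t[150:220,430:500],(270,225),interpolation=K)
r=cv2.resize(s[200:385,330:450] if 0 else s[220:400,300:420],(270,405),interpolation=K)
r=cv2.copyMakeBorder(r,0,90,0,0,0)
cv2.imwrite("pics/c13.png",np.hstack([left,np.vstack([p,q]),r])[:,:,::-1])
E
```

```text
[ 557.6 -268.6  329.9] [-180.   -44.6  -51.6] [-17.7 -22.8 114.5 -29.4  52.8 134.4]
eye [ 580.8 -297.9  368.9] px top [468.8 189.9] side [400.5 253.6]
tip px [472.7 185.1] [410.8 264.8]
```

View pics/c13.png

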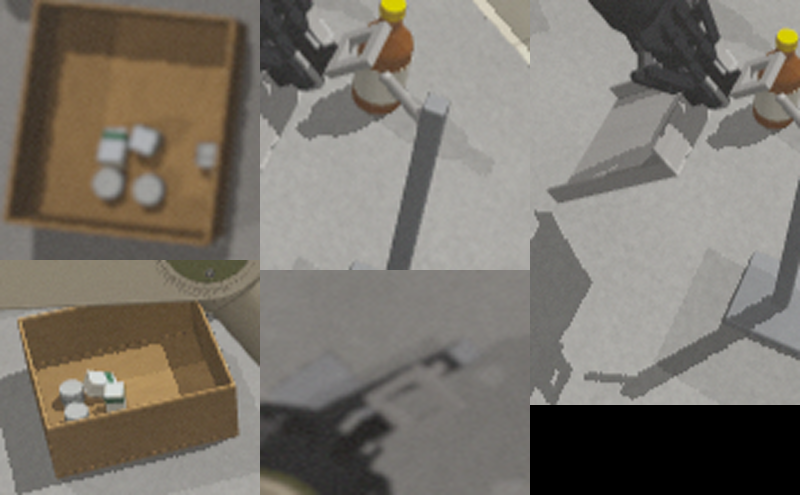

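Box: two cartons and two tins near the middle and the third tin at the right wall, so all five are in. Side view: eye centre at (401,254) against a predicted (400.5,253.6), peg tip at (411,266). I'll check the eye in the top view numerically.

```bash
python3 - <<'E'
from meas import *
t=cv2.imread("pics/top14.png").sum(2).astype(int); o=cv2.imread("pics/top0.png").sum(2).astype(int)
print("now");print(t[176:200,458:486]//6)
print("start");print(o[174:192,464:492]//6)
E
```

```text
now
[[63 63 62 62 62 62 60 60 57 59 59 59 56 56 54 49 44 39 35 33 36 46 56 63
  65 64 64 62]
 [64 63 62 62 62 60 57 58 57 58 56 57 55 50 46 41 34 36 34 32 30 37 47 57
  62 64 62 59]
 [63 61 62 60 60 58 57 56 56 56 55 53 51 47 39 34 36 42 46 40 32 30 35 48
  57 60 59 57]
 [61 60 59 58 58 56 57 54 53 51 48 50 52 50 44 37 43 53 56 50 38 30 29 38
  49 54 55 56]
 [59 59 56 56 57 55 55 51 47 45 45 50 57 57 53 51 53 58 60 53 42 33 34 42
  49 54 56 56]
 [58 56 57 57 56 52 47 43 45 47 51 55 58 60 59 59 61 61 60 52 43 42 44 49
  55 56 57 57]
 [56 55 57 54 51 44 41 43 48 54 56 59 59 60 60 61 62 60 56 49 48 51 55 56
  57 57 57 59]
 [54 55 52 46 43 40 42 49 56 58 58 59 58 60 60 62 62 60 57 55 55 56 58 58
  56 57 57 59]
 [51 46 43 38 39 44 51 56 58 59 57 54 55 58 58 60 60 62 60 57 59 58 58 56
  56 56 57 58]
 [42 37 37 39 47 53 58 58 57 54 50 47 49 53 57 58 59 60 62 60 59 58 57 58
  56 56 56 58]
 [34 35 42 49 55 59 58 55 52 46 41 43 48 52 57 58 59 59 60 61 59 60 58 57
  57 57 56 57]
 [36 46 51 55 58 57 56 51 46 44 47 49 54 56 57 57 58 59 60 60 61 59 58 57
  57 58 58 58]
 [49 52 57 58 57 53 52 48 50
[... 1949 characters left out ...]
1 32 32 44 57 67 67 61 56 56 57 59 61 61 61 60 60 62 62 62 61
  61 60 61 61]
 [30 30 30 29 30 34 43 54 60 60 58 55 57 61 62 63 62 62 61 61 61 62 61 62
  61 61 61 61]
 [30 32 31 32 36 40 43 52 55 56 57 59 60 61 62 62 63 60 62 62 62 62 62 61
  61 60 61 60]
 [30 31 37 42 45 51 54 56 58 58 59 60 62 63 62 63 62 60 61 61 62 62 63 61
  61 61 63 61]
 [36 43 48 50 54 59 58 59 60 61 61 62 63 63 62 62 61 62 60 60 61 63 62 62
  62 61 61 61]
 [46 51 55 59 61 62 61 63 63 63 63 62 62 61 62 61 60 60 60 60 60 62 61 62
  60 60 60 61]
 [56 59 61 62 63 62 62 61 63 62 62 63 62 62 61 59 60 60 60 60 62 62 60 61
  61 60 61 61]
 [59 61 61 61 62 62 62 62 62 62 62 62 63 62 62 62 61 60 59 59 61 61 62 62
  61 61 62 61]]
```

The top view agrees with the prediction to within a pixel, so I insert along the tool's z while watching the force.

Call:
apply_moves([
  [0, 0, 0.4, 0, 0, 0, 0],
  [0, 0, 0.4, 0, 0, 0, 0],
  [0, 0, 0.4, 0, 0, 0, 0],
  [0, 0, 0.3, 0, 0, 0, 0],
  [0, 0, 0, 0, 0, 0, 0],
  [0, 0, 0, 0, 0, 0, 0],
])

```text
time: 51.2
tool_pos: [577.6, -293.5, 299.3]
tcp_rot: [-179.9, -44.7, -51.7]
ft_force: [0.1, 0.6, -2.9]
finger_gap: 13.9
grip_force: 108.1
```

Call:
apply_moves([
  [0, 0, 0.25, 0, 0, 0, 0],
  [0, 0, 0, 0, 0, 0, 0],
  [0, 0, 0, 0, 0, 0, 0],
])

```text
time: 51.58
tool_pos: [580.9, -297.6, 293.8]
tcp_rot: [-179.9, -44.7, -51.6]
ft_force: [1.3, 1.0, -2.9]
finger_gap: 13.9
grip_force: 108.1
```

```bash
python3 - <<'E'
from meas import *
s=sense();R=Ro.from_euler("xyz",s["tcp_rot"],degrees=True).as_matrix()
eye=s["tool_pos"]+R@[54,0,-1.5]; print(s["tool_pos"].round(1),s["joint_pos"].round(1),"eye",eye.round(1))
p=np.array([-.439,.554,.707]);d=eye-[597,-317.5,345];print("depth",-(d@p),"off",d-(d@p)*p)
t=snapshot("top");q=snapshot("side");cv2.imwrite("pics/top15.png",t[:,:,::-1]);cv2.imwrite("pics/side15.png",q[:,:,::-1])
print(proj("side",eye)); print((q.sum(2)//6)[248:285,402:428])
E
```

```text
[ 580.9 -297.6  293.8] [-20.4 -16.5 113.5 -29.9  46.8 134.8] eye [ 604.  -326.9  332.8]
depth 16.89985554298204 off [-0.37468075  0.01090717 -0.25348507]
[415.3414479 270.4848149]
[[47 38 39 38 37 38 39 37 37 40 41 39 45 43 45 45 46 47 48 67 81 79 79 81
  81 81]
 [39 38 36 38 36 38 36 37 39 37 41 40 43 43 46 45 46 45 45 64 80 80 81 81
  82 80]
 [36 37 37 36 36 37 38 37 39 39 39 40 42 42 44 43 47 48 47 58 80 81 83 83
  82 80]
 [33 35 38 35 36 37 36 38 37 38 39 40 42 42 43 44 46 47 47 54 81 81 82 82
  82 82]
 [30 33 35 36 37 37 37 39 38 39 39 41 41 43 43 43 45 47 48 52 81 81 80 82
  80 81]
 [31 33 34 36 37 37 39 38 39 40 39 41 42 42 43 42 43 44 47 51 81 81 80 82
  81 80]
 [33 33 33 35 37 36 38 38 38 39 41 40 40 42 41 43 43 41 44 69 83 81 80 80
  81 81]
 [34 32 33 32 34 35 37 37 38 39 38 41 39 40 40 41 41 40 41 73 83 82 81 80
  80 81]
 [35 31 32 34 32 34 34 34 35 37 37 37 38 38 38 38 36 36 39 85 81 81 81 80
  80 80]
 [42 34 32 32 34 33 32 33 35 36 34 36 36 38 35 35 34 34 45 82 81 80 81 81
  82 81]
 [59 42 31 33 35 33 34 33 34 36 34 34 35 34 33 34 37 40 64 81 81 80 80 81
  80 81]
 [84 54
[... 1451 characters left out ...]
49 48 49 54 78 71 56 52 41
  45 49]
 [23 24 54 70 70 63 64 59 54 51 51 50 49 47 49 47 49 48 53 57 58 57 49 42
  42 41]
 [24 29 59 57 54 52 52 50 48 49 48 48 49 50 61 61 72 72 73 57 51 54 44 42
  42 41]
 [30 43 52 50 48 47 47 49 47 49 61 61 73 72 74 74 78 76 76 73 58 52 41 42
  41 43]
 [34 39 52 49 48 56 63 63 71 71 74 74 76 76 76 75 75 73 75 76 71 49 41 42
  42 41]
 [50 50 54 78 79 80 81 79 81 76 77 79 77 76 75 74 74 74 74 75 75 53 42 44
  42 42]
 [55 78 78 84 83 83 83 83 84 82 77 77 76 76 76 75 75 75 74 76 77 49 42 43
  41 42]
 [62 81 83 83 82 82 82 81 83 84 82 81 75 76 75 78 76 76 77 77 77 48 43 42
  42 42]
 [79 83 82 82 82 83 82 82 82 84 85 85 81 76 74 78 77 78 78 78 78 42 42 44
  44 42]]
```

The peg's highlight runs through the eye's hole at side px (411,262)–(417,268), and the depth is 17 mm. I lower it gently onto the peg and release.

Call:
apply_moves([
  [-0.1, 0, 0.1, 0, 0, 0, 0],
  [-0.08, 0, 0.08, 0, 0, 0, 0],
  [0, 0, 0, 0, 0, 0, 0],
  [0, 0, 0, 0, 0, 0, 0],
])

```text
time: 52.18
tool_pos: [580.9, -297.5, 286.2]
tcp_rot: [-179.9, -44.7, -51.6]
ft_force: [-0.1, 1.4, -3.8]
finger_gap: 13.6
grip_force: 108.1
```

Call:
apply_moves([
  [0, 0, 0, 0, 0, 0, 0.5],
  [0, 0, 0, 0, 0, 0, 0.8],
  [0, 0, 0, 0, 0, 0, 0.8],
  [0, 0, 0, 0, 0, 0, 0.8],
  [0, 0, 0, 0, 0, 0, 0.8],
  [0, 0, 0, 0, 0, 0, 0.8],
  [0, 0, 0, 0, 0, 0, 0.8],
  [0, 0, 0, 0, 0, 0, 0.8],
])

```text
time: 53.18
tool_pos: [580.9, -297.6, 286.2]
tcp_rot: [-179.9, -44.7, -51.6]
ft_force: [0.2, 0.1, 0.7]
finger_gap: 68.6
grip_force: 0.0
```

Call:
apply_moves([
  [0, 0, -0.5, 0, 0, 0, 0.8],
  [0, 0, -0.8, 0, 0, 0, 0.8],
  [0, 0, -0.8, 0, 0, 0, 0.8],
  [0, 0, -0.8, 0, 0, 0, 0.8],
  [0, 0, -0.8, 0, 0, 0, 0.8],
  [0, 0, -0.8, 0, 0, 0, 0.8],
  [0, 0, -0.8, 0, 0, 0, 0.8],
  [0, 0, 0, 0, 0, 0, 0.8],
])

```text
time: 54.18
tool_pos: [511.5, -209.1, 402.5]
tcp_rot: [-179.6, -44.9, -51.7]
ft_force: [0.8, -0.3, 0.3]
finger_gap: 68.2
grip_force: 0.0
```

```bash
python3 - <<'E'
from meas import *
s=sense();print(s["time"],s["tool_pos"].round(1),s["ft_force"].round(1),s["joint_pos"].round(1))
q=snapshot("side");t=snapshot("top");cv2.imwrite("pics/side16.png",q[:,:,::-1]);cv2.imwrite("pics/top16.png",t[:,:,::-1])
o=cv2.imread("pics/side0.png")[:,:,::-1]
np.set_printoptions(linewidth=200)
print((q.sum(2)//6)[250:384:4,360:460:3])
# predicted pixels for hanging tray: eye & lip on the -x side of the post
n=np.array([-.621,.784,0]); y=np.array([-.784,-.621,0]); st=np.array([622,-350,0])
for nm,a,w,z in(("eye",29,0,330),("wallL",12,80,242),("wallR",12,-80,242),("lipL",12,80,60),("lipR",12,-80,60)): print(nm,proj("side",st+n*a+y*w+[0,0,z]).round(),proj("top",st+n*a+y*w+[0,0,z]).round())
E
```

```text
54.175 [ 511.5 -209.1  402.5] [ 0.8 -0.3  0.3] [-10.8 -33.4 114.5 -30.3  65.1 135.3]
[[84 81 80 ... 79 82 98]
 [79 81 81 ... 79 81 81]
 [83 82 84 ... 78 81 80]
 ...
 [53 52 54 ... 77 76 77]
 [55 52 54 ... 76 75 77]
 [52 55 56 ... 76 75 75]]
eye [415. 271.] [474. 183.]
wallL [406. 327.] [487. 207.]
wallR [428. 274.] [448. 164.]
lipL [397. 370.] [464. 214.]
lipR [418. 318.] [432. 177.]
```

```bash
python3 - <<'E'
from meas import *
q=cv2.imread("pics/side16.png").astype(int); o=cv2.imread("pics/side0.png").astype(int)
d=(np.abs(q-o).sum(2)>60)
for v in range(240,396,4): print(v,"".join("#" if x else "." for x in d[v,355:470:2]))
b=cv2.imread("pics/side16.png").sum(2)//6
print("eye area"); print("\n".join(" ".join("%3d"%x for x in r) for r in b[256:290,404:432]))
E
```

```text
240 #.........................................................
244 ..........................................................
248 ..........................................................
252 ..........................................................
256 ..........................................................
260 ..........................................................
264 ..........................................................
268 ..................................###.....................
272 ..............................#..###......................
276 .............................###.##.......................
280 ............................#######.......................
284 ...........................#######........................
288 ..........................########........................
292 .........................########.........................
296 .........................########.........................
300 ........................#########.........................
304 #......................######.##..........................
308 ......................###
[... 4473 characters left out ...]
  44  44  42  44  44  44  45
 83  83  82  83  81  97 104  53  26  28  40  50  48  48  49  49  76 105 105  46  42  43  42  42  43  43  43  46
 84  83  82  82  88 103  70  26  28  28  48  50  47  49  49  39  88 105  96  42  43  42  45  43  45  43  44  48
 86  85  83  83  99  78  30  26  26  39  48  49  48  48  43  46 103 105  80  44  43  44  43  43  44  44  45  49
 83  84  84  88  91  41  27  25  29  47  49  48  48  49  34  83 105 105  62  43  43  44  43  43  44  44  45  49
 81  84  83  97  60  26  26  25  35  49  49  48  48  39  63 102 104 105  45  42  43  42  42  44  44  43  45  56
 83  81  76  77  31  27  26  26  46  49  49  47  41  46 100 105 105  93  40  42  43  43  43  43  44  42  48  68
```

The eye's bright plate encloses the peg and the tray hangs down the post. One second's wait to check that it is still, then hand in.

Call:
apply_moves([
  [0, 0, -0.8, 0, 0, 0, 0.8],
  [0, 0, -0.8, 0, 0, 0, 0.8],
  [0, 0, 0, 0, 0, 0, 0.8],
  [0, 0, 0, 0, 0, 0, 0.8],
  [0, 0, 0, 0, 0, 0, 0.8],
  [0, 0, 0, 0, 0, 0, 0.8],
  [0, 0, 0, 0, 0, 0, 0.8],
  [0, 0, 0, 0, 0, 0, 0.8],
])

```text
time: 55.28
tool_pos: [490.3, -183.7, 433.3]
tcp_rot: [-179.9, -44.7, -51.6]
ft_force: [-0.2, -0.3, -0.1]
finger_gap: 68.3
grip_force: 0.0
```

```bash
python3 - <<'E'
from meas import *
q=snapshot("side").astype(int); o=cv2.imread("pics/side16.png")[:,:,::-1].astype(int)
d=np.abs(q-o).sum(2)[255:385,380:450]; print(d.max(),(d>60).sum())
if (d>60).sum()<40: print(hand_in())
E
```

```text
73 4
the job is handed in; nothing more can be done
None
```

The job is done and handed in: all five pieces (three tins, two cartons) were tipped from the tray into the order box, and the empty tray hangs by its eye on the peg, released and still.

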